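Put the pen things away in the desk organiser

TASK

Put the pen things away in the desk organiser: put every brass nib tin into the open drawer and push the drawer fully shut with the tins inside; lift each pen case out of the basket and slide it lengthways under the organiser's low shelf, into the bay whose label plate has the case's colour, until it is fully home against the back stop. Leave the stapler, paperweight, book, plant and everything else on the desk where they are.

Things in the scene. Friction and masses are not known exactly. Their poses are not given: they have to be found in the camera images.
- organiser: low cherry-wood desk organiser, fixed, 145 mm deep, 432 mm wide. Origin: on the desk surface, in its front plane; x points inward (away from its open front), y to the left seen from the robot, z up. From y = 8 to 184 mm: three open bays under one low shelf. From y = -248 to -12 mm: the drawer housing, top 66 mm above the desk; a book lies on it, at least 36 mm behind its front
- bays_mouth (a point): middle of the bays' front, on the desk at organiser (0, 96, 0) mm, axes as the organiser's. Bay centre lines at y = -56, 0, +56 mm from here; each bay is 48 mm wide between 8 mm walls, open in front; its floor is the desk itself, its ceiling (the shelf, 10 mm thick, front edge at x = 0) is 42 mm above the desk, its back stop at x = 135 mm
- drawer (a joint): the organiser's drawer: travel in m, 0 = fully shut against its stop, grows as it comes out towards the robot (up to 0.13; starts 0.095 to 0.12). About 1.5 N friction and some damping; stays where it is left. Shut it by pushing on its front
- drawer_mid (a point): centre of the drawer's inner floor, at organiser (70 mm - travel, -130, 11) mm; axes as the organiser's. Inside: 114 mm along x, 196 mm along y; side and back walls reach 30 mm above this floor, the front panel 35 mm. What lies behind the organiser's front plane is covered by the housing, whose ceiling is 47 mm above this floor
- drawer_front (a point): middle of the outer face of the drawer's front panel (216 mm wide, 12 mm thick, from 6 to 46 mm above the desk), 26 mm above the desk, 70 mm nearer the robot than drawer_mid. A brass knob in its middle, 18 mm across, stands out 22 mm; the rest of the panel is bare. With the drawer shut the panel is flush with the organiser's front plane
- basket: woven open basket, fixed to the desk, outside 200 x 244 x 40 mm, walls and floor 6 mm. Origin: centre of its underside; the pen cases lie in it along its x, side by side about 66 mm apart
- case_red: red pen case, rigid square prism 145 x 34 x 34 mm, 100 to 170 g, a brass band round it. Origin: its centre; x along its length (ends are alike). May be absent. Fully home in a bay its end touches the back stop, its centre is 62 mm behind the organiser's front plane and its near end sticks out 10 mm
- case_green: green pen case, rigid square prism 145 x 34 x 34 mm, 100 to 170 g, a brass band round it. Origin: its centre; x along its length (ends are alike). May be absent. Fully home in a bay its end touches the back stop, its centre is 62 mm behind the organiser's front plane and its near end sticks out 10 mm
- case_blue: blue pen case, rigid square prism 145 x 34 x 34 mm, 100 to 170 g, a brass band round it. Origin: its centre; x along its length (ends are alike). May be absent. Fully home in a bay its end touches the back stop, its centre is 62 mm behind the organiser's front plane and its near end sticks out 10 mm
- label_red: red label plate, 26 x 36 x 3 mm, fixed on top of the shelf on the centre line of the bay for the red case. Origin: centre of its underside, 52 mm above the desk and 20 mm behind the shelf's front edge; axes as the organiser's
- label_green: green label plate, 26 x 36 x 3 mm, fixed on top of the shelf on the centre line of the bay for the green case. Origin: centre of its underside, 52 mm above the desk and 20 mm behind the shelf's front edge; axes as the organiser's
- label_blue: blue label plate, 26 x 36 x 3 mm, fixed on top of the shelf on the centre line of the bay for the blue case. Origin: centre of its underside, 52 mm above the desk and 20 mm behind the shelf's front edge; axes as the organiser's
- tin_a: brass nib tin, rigid box 44 x 28 x 20 mm (x, y, z), 60 g, at first lying on the desk to the right of the organiser or in front of its bays. Origin: its centre. May be absent
- tin_b: brass nib tin, rigid box 44 x 28 x 20 mm (x, y, z), 60 g, at first lying on the desk to the right of the organiser or in front of its bays. Origin: its centre. May be absent
- tin_c: brass nib tin, rigid box 44 x 28 x 20 mm (x, y, z), 60 g, at first lying on the desk to the right of the organiser or in front of its bays. Origin: its centre. May be absent
- stapler: grey stapler, 130 x 36 x 50 mm, lying beyond the basket; origin: centre of its underside; to be left alone
- book: book 90 x 145 x 20 mm lying on the drawer housing; origin: centre of its underside; to be left alone
- paperweight: green glass paperweight, 66 mm across, 44 mm high; origin: centre of its underside; to be left alone
- plant: pot plant, 104 mm pot, 190 mm high with its leaves; origin: centre of its underside; to be left alone
Things that resemble listed ones, but are neither listed nor needed, are in the scene too. Leave any pink or red look-alike of the tin_a alone.

How it is judged (in metres and radians):
At the end, for the whole second after the job is handed in: every pen case present lies flat in the bay under the label of its own colour (sideways within 14 mm of its centre line, lengthways along the bay), within about 7 mm of the back stop; every tin present is inside the drawer; the drawer is shut to within 5 mm; all at rest (x of case_red in the frame of organiser between 0.0555 and 0.075 m and z of each of case_red, case_green, case_blue in the frame of organiser below 0.028 m and y of case_red in the frame of label_red between -0.014 and 0.014 m and angle between the x axis of each of case_red, case_green, case_blue and the x axis of organiser, either way round below 0.2 rad and linear speed of each of case_red, case_green, case_blue, tin_a, tin_b, tin_c below 0.02 m/s and x of case_green in the frame of organiser between 0.0555 and 0.075 m and y of case_green in the frame of label_green between -0.014 and 0.014 m and x of case_blue in the frame of organiser between 0.0555 and 0.075 m and y of case_blue in the frame of label_blue between -0.014 and 0.014 m and x of tin_a in the frame of drawer_mid between -0.062 and 0.062 m and y of tin_a in the frame of drawer_mid between -0.1 and 0.1 m and z of tin_a in the frame of drawer_mid between 0 and 0.04 m and x of tin_b in the frame of drawer_mid between -0.062 and 0.062 m and y of tin_b in the frame of drawer_mid between -0.1 and 0.1 m and z of tin_b in the frame of drawer_mid between 0 and 0.04 m and x of tin_c in the frame of drawer_mid between -0.062 and 0.062 m and y of tin_c in the frame of drawer_mid between -0.1 and 0.1 m and z of tin_c in the frame of drawer_mid between 0 and 0.04 m and value of joint drawer below 0.005 m); the robot touches nothing.
It fails at once if a bystander (stapler, book, paperweight, plant) is moved more than 40 mm or tipped over (distance of any of stapler, book, paperweight, plant from where it was at the start of the episode above 0.04 m or angle between any of stapler, book, paperweight, plant's own z axis and vertical above 0.5 rad).
Of case_red, case_green, case_blue only 2 to 3 are there at a start; the rules pass over those that are not, and their reading is None.
Of tin_a, tin_b, tin_c only 2 to 3 are there at a start; the rules pass over those that are not, and their reading is None.
At some moment in a run one of tin_a, tin_b, tin_c may be knocked a few centimetres aside while the robot is not near it.
Once in a run the grip may slacken for a moment while it holds something.
It also fails if it takes over 210 s, if anything falls off the work surface, if the arm or the gripper's body presses on something with over 40 N, if the wrist force passes 120 N, or if a joint passes its speed limit or range.

ROBOT

A 6-joint arm with a two-finger parallel gripper is mounted at the origin on the work surface. World frame = base frame: x ahead of the robot, y to its left, z up, the work surface at z = 0. Lengths are in m, angles in degrees, forces in N, time in s.
With the tool pointing down it reaches from about 0.3 to 0.775 m from the base axis. Payload 14.6 kg.
Tool frame: the origin (TCP) lies on the centre line of the jaws, within the pads' length; the fingertips stand 11 mm ahead of it and the grasp point (between the pads) lies 8 mm behind it; z points along the fingers, y is the line along which they close (so a half turn about z gives the same grasp; the last joint's range is limited). The gripper opens to 85 mm and grips with 20 to 120 N. Pads are 22 mm wide; open, the fingers measure 114 mm over their backs; the gripper's body (76 mm by 85 mm) begins 54 mm behind the grasp point. The pads swing forward as they close: fully open they stand 13 mm farther back than shut.
Start: joints at [62.533, 17.183, 87.147, -0, 75.671, -3.816], TCP at [0.221, 0.504, 0.242] pointing down, gripper open.
Joint ranges: [-173.82, 173.82], [-45.26, 126.66], [13.44, 144.39], [-59.66, 239.66], [0, 175.72], [-146.38, 146.38]. Speed limits (degrees/s): [127.2, 127.2, 147.25, 180, 180, 180].

INTERFACE

Orientations are given as [roll, pitch, yaw] about the fixed x, y, z axes, in that order (R = Rz(yaw) Ry(pitch) Rx(roll)).
In Python, from workcell import bot gives the robot as it stands. The module is installed in compiled form; this text tells all that it offers.
- The arm moves only by the tool move_arm, never from a script. Its argument "steps" is a list of rows, each an object of numbers: "claw": the finger opening in mm, from 0 to 85.4; "x", "y", "z": the shift along the tool's x, y, z in units of 40 mm (1.0 is 40 mm); "wx", "wy", "wz": the turn, a rotation vector about the tool's x, y, z in rad. A call has 1 to 20 rows; each row is the pose to reach, as a shift and turn from the pose commanded when the call began, along the tool's axes at that moment; what a row does not reach only later rows make up. A row lasts 1/10 s, in which the tool goes at most 50 mm and 8.59 degrees, less where a joint would pass 70% of its speed; a pose out of reach is approached as far as the arm can. A call with a gripper value outside its range is refused whole. The fingers move at their own pace and stop on an object; "force" is the grip in N (left out, the last holds). Time passes only in rows, so rows that repeat a pose let the fingers close. It gives the time, the measured TCP pose, the force, the opening and the grip force at its end, in the units of the state.
- bot.get_obs(): the state, without advancing time (a new reading comes with each control period).
- bot.grab_frame(name): name is "scene" or "top" or "wrist"; returns the picture (384x512x3 uint8, red, green, blue); there is no depth.
- bot.camera_params(name): a dict with "camera_matrix" (3x3 intrinsics, pixels), "D" ([k1, k2, p1, p2, k3] as OpenCV has them; the pictures are not rectified), "R" (3x3) and "t" (3): a world point X has camera coordinates R X + t. Camera axes: x right, y down, z forward; pixel columns grow to the right and rows downward; lengths in m; the calibration is good to about 2 mm. A picture is of the moment at which its call begins: read the wrist's pose just before it. camera_params takes no time and is no camera call; for the wrist camera it gives the pose at the moment of the call.
- bot.hand_in(): hands the job in; it is judged then, once.
The state is a dict: "time": time; "qpos": joint angles; "qvel": joint speeds; "tau": joint torques, N m; "ee_pos": TCP position; "eef_rot": TCP orientation; "ft_force": force on the tool from outside, world axes, zero at the start; "ft_torque": the same for the moment, N m; "opening": finger opening in m; "grip_force": force on a finger pad.
Only numpy, scipy, OpenCV 4.12 (cv2) and the standard library are available. Lean on these libraries where they do the work, as an engineer would, in place of code of your own. Each camera call takes 0.05 s, during which the arm holds its last target. There are 200 camera calls.

## Working session

There is one attempt and no reset: what is moved stays moved. The work goes in short steps, Python scripts to look and compute and a tool call to move; the robot and the scene stay as the last step left them, time stands still between calls to the robot, and variables do not carry over. Pictures are saved under pics/ and viewed, at most 14 in all, crops included, and the job is handed in when it is done.

Besides the shell and the picture viewer there is one more tool, called after "Emit:" by a JSON object that holds its "name" and its "arguments", one argument or row to a line. move_arm: Moves the arm, as the interface text tells. Its arguments: {"type":"object","properties":{"steps":{"type":"array","items":{"type":"object","properties":{"claw":{"type":"number"},"x":{"type":"number"},"y":{"type":"number"},"z":{"type":"number"},"wx":{"type":"number"},"wy":{"type":"number"},"wz":{"type":"number"}}}},"force":{"type":"number"}},"required":["steps"]}

```bash
mkdir -p pics
cat > h.py <<'E'
import numpy as np, cv2
from workcell import bot
from scipy.spatial.transform import Rotation as Ro
def snap(n,f):
    p=bot.camera_params(n); im=bot.grab_frame(n); cv2.imwrite(f'pics/{f}.png',im[:,:,::-1]); return im,p
def ray(p,uv,z):
    uv=np.array(uv,float).reshape(-1,1,2)
    n=cv2.undistortPoints(uv,np.array(p['camera_matrix']),np.array(p['D'])).reshape(-1,2)
    R=np.array(p['R']);t=np.array(p['t']).ravel(); c=-R.T@t
    d=np.c_[n,np.ones(len(n))]@R
    return c+d*((z-c[2])/d[:,2])[:,None]
def proj(p,X):
    R=np.array(p['R']);t=np.array(p['t']).ravel()
    return cv2.projectPoints(np.array(X,float).reshape(-1,3),cv2.Rodrigues(R)[0],t,np.array(p['camera_matrix']),np.array(p['D']))[0].reshape(-1,2)
E
python3 - <<'E'
from h import *
for n in('top','scene'):
    im,p=snap(n,n+'0'); print(n,np.round(p['camera_matrix'],1).tolist(),np.round(p['R'],3).tolist(),np.round(p['t'],3).tolist(),np.round(p['D'],3).tolist())
o=bot.get_obs();print({k:np.round(v,3).tolist() for k,v in o.items()})
E
```

```text
top [[402.8, 0.0, 257.2], [0.0, 402.8, 182.1], [0.0, 0.0, 1.0]] [[0.007, -1.0, 0.011], [-0.999, -0.008, -0.045], [0.045, -0.011, -0.999]] [-0.037, 0.515, 1.202] [-0.049, 0.0, 0.0, 0.0, 0.0]
scene [[352.9, 0.0, 253.6], [0.0, 352.9, 195.8], [0.0, 0.0, 1.0]] [[0.283, 0.959, -0.017], [0.652, -0.205, -0.73], [-0.704, 0.196, -0.683]] [-0.11, -0.273, 1.408] [-0.018, 0.0, 0.0, 0.0, 0.0]
{'time': 0.1, 'qpos': [62.534, 17.212, 87.176, 0.001, 75.67, -3.816], 'qvel': [-0.028, -0.014, -0.194, -0.116, 0.056, -0.039], 'tau': [0.003, -54.438, -36.237, 0.0, 0.003, 0.0], 'ee_pos': [0.221, 0.504, 0.242], 'eef_rot': [-179.942, -0.005, 156.349], 'ft_force': [0.268, 0.187, 0.055], 'ft_torque': [0.059, 0.018, -0.032], 'grip_force': 0.0, 'opening': 0.085}
```

View pics/top0.png

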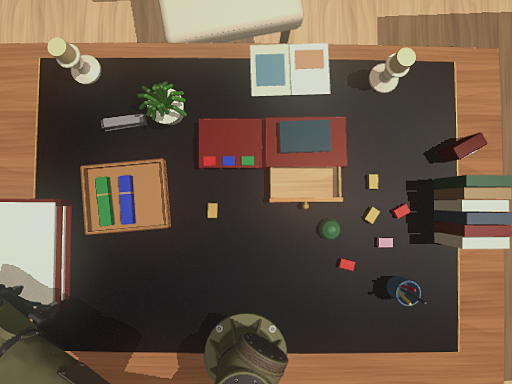

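View pics/scene0.png

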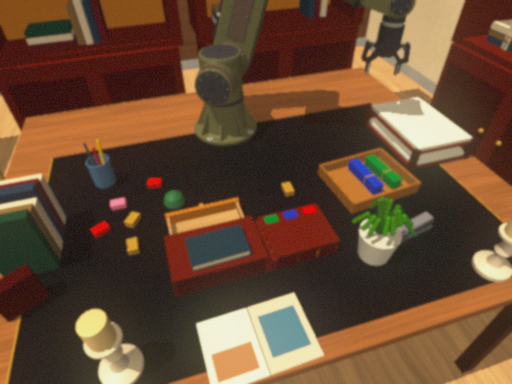

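The top view shows the labels red (209,160), blue (228,160) and green (247,160). The cases are green (103,201) and blue (126,200); red is absent. The brass tins are at (212,210), (373,181) and (372,215). The red and pink ones are decoys, and the paperweight is at (330,229), near the drawer front.

```bash
cat >> h.py <<'E'
def mask(im,lo,hi,box=None):
    m=cv2.inRange(cv2.cvtColor(im,cv2.COLOR_RGB2HSV),np.array(lo),np.array(hi))
    if box:
        k=np.zeros_like(m);a,b,c,d=box;k[b:d,a:c]=1;m=m*k
    return m
def blobs(m,amin=25):
    return [c for c in cv2.findContours(m,cv2.RETR_EXTERNAL,cv2.CHAIN_APPROX_NONE)[0] if cv2.contourArea(c)>=amin]
def cen(c):
    M=cv2.moments(c);return [M['m10']/M['m00'],M['m01']/M['m00']]
def rect(p,c,z):
    "rect in world plane z: centre, long, short, angle of long axis"
    X=ray(p,c.reshape(-1,2),z)[:,:2]*1000
    (cx,cy),(w,h),a=cv2.minAreaRect(X.astype(np.float32))
    if w<h: w,h,a=h,w,a+90
    return np.round([cx,cy,w,h,(a+90)%180-90],1)
E
python3 - <<'E'
from h import *
im=cv2.imread('pics/top0.png')[:,:,::-1].copy();p=bot.camera_params('top')
hsv=cv2.cvtColor(im,cv2.COLOR_RGB2HSV)
for n,q in dict(tin=(212,210),tin2=(373,181),green=(103,190),blue=(126,190),lr=(209,160),lb=(228,160),lg=(247,160),pw=(330,229),shelf=(230,135),wood=(305,190),bask=(150,200)).items(): print(n,hsv[q[1],q[0]])
for n,lo,hi,z,b in [('tin',(14,90,120),(30,255,255),.02,(175,120,400,300)),('blue',(112,120,60),(128,255,255),.04,(80,150,300,240)),('green',(50,120,50),(75,255,255),.04,(80,150,350,245)),('red',(0,200,150),(8,255,255),.055,(190,150,260,170))]:
    for c in blobs(mask(im,lo,hi,b),20): print(n,np.round(cen(c)),cv2.contourArea(c),rect(p,c,z), 'z55',np.round(ray(p,[cen(c)],.055)[0]*1000,1))
E
```

```text
tin [ 20 131 199]
tin2 [ 22 121 210]
green [ 65 140 144]
blue [117 169 178]
lr [  0 183 206]
lb [115 164 180]
lg [ 65 134 154]
pw [ 58  77 133]
shelf [  2 166 126]
wood [ 17 103 206]
bask [ 14 134 183]
tin [372. 215.] 123.0 [ 418.7 -378.5   44.7   28.4  -34.1] z55 [ 419.8 -367.8   55. ]
tin [212. 210.] 120.0 [430.4 100.3  41.8  26.9   0.6] z55 [431.7  97.4  55. ]
tin [373. 181.] 117.0 [ 5.207e+02 -3.833e+02  4.260e+01  2.750e+01 -3.000e-01] z55 [ 519.  -371.8   55. ]
tin [305. 185.] 2347.5 [ 500.5 -178.5  216.6  124.6  -88.7] z55 [ 507.1 -170.6   55. ]
blue [127. 208.] 366.5 [433.1 350.   86.5  40.6   4.7] z55 [433.5 345.3  55. ]
blue [125. 183.] 187.0 [506.8 356.1  44.6  38.7   1.2] z55 [506.3 351.9  55. ]
blue [228. 160.] 85.0 [578.4  54.3  35.5  23.7 -89.6] z55 [575.6  53.5  55. ]
green [104. 210.] 298.0 [428.1 414.9  87.3  40.3   7.7] z55 [427.8 412.7  55. ]
green [101. 185.] 153.0 [502.3 424.1  46.3  41.8   7.2] z55 [501.4 422.5  55. ]
green [247. 160.] 68.0 [577.4  -3.2  32.5  20.7 -89.5] z55 [576.3  -1.7  55. ]
```

```bash
cat >> h.py <<'E'
def go(*targets):
    "print tool-frame shift (units of 40 mm) and turn from the measured pose to each (x,y,z mm,yaw deg), tool down"
    o=bot.get_obs();P=np.array(o['ee_pos']);R=Ro.from_euler('xyz',o['eef_rot'],degrees=True)
    for x,y,z,yaw in targets:
        d=R.inv().apply(np.array([x,y,z])/1000-P)/.04
        w=(R.inv()*Ro.from_euler('xyz',[180,0,yaw],degrees=True)).as_rotvec()
        print((x,y,z,yaw),'->',np.round(d,3),np.round(w,3))
def st():
    o=bot.get_obs();print(round(o['time'],2),np.round(np.array(o['ee_pos'])*1000,1),np.round(o['eef_rot'],2),'F',np.round(o['ft_force'],1),'open',round(o['opening']*1000,1),'grip',round(o['grip_force'],1),'q6',round(o['qpos'][5],1))
def tins(im,p,box=(175,120,400,300)):
    for c in blobs(mask(im,(14,90,120),(30,255,255),box),40):
        if cv2.contourArea(c)<400: print('tin',np.round(cen(c)),rect(p,c,.02))
E
python3 - <<'E'
from h import *
im=cv2.imread('pics/top0.png')[:,:,::-1].copy();p=bot.camera_params('top')
for n,lo,hi,b in [('blue',(112,120,60),(128,255,255),(80,150,190,240)),('green',(50,120,50),(75,255,255),(80,150,190,245))]:
    print(n,rect(p,np.vstack(blobs(mask(im,lo,hi,b),20)),.04))
for c in blobs(mask(im,(0,170,175),(8,255,255),(195,150,222,170)),15): print('red',cv2.contourArea(c),ray(p,[cen(c)],.055)*1000)
for c in blobs(mask(im,(45,60,40),(75,255,255),(310,210,350,245)),25): print('pw',rect(p,c,.02))
# shelf/housing front-top edges by row profile of red channel
for u in (205,230,255): print(u,[tuple(im[v,u]) for v in range(160,174,2)])
for u in (285,325): print(u,[tuple(int(k) for k in im[v,u]) for v in range(193,206)])
go((430,100,130,180))
E
```

```text
blue [460.1 352.3 140.8  40.8   5. ]
green [455.  418.1 141.7  41.8   7.2]
red 85.0 [[574.04641918 107.76532745  55.        ]]
pw [ 3.759e+02 -2.528e+02  5.970e+01  5.110e+01  1.000e-01]
205 [(np.uint8(206), np.uint8(58), np.uint8(57)), (np.uint8(207), np.uint8(59), np.uint8(57)), (np.uint8(213), np.uint8(59), np.uint8(58)), (np.uint8(121), np.uint8(55), np.uint8(44)), (np.uint8(38), np.uint8(23), np.uint8(22)), (np.uint8(50), np.uint8(40), np.uint8(40)), (np.uint8(50), np.uint8(39), np.uint8(38))]
230 [(np.uint8(64), np.uint8(82), np.uint8(180)), (np.uint8(65), np.uint8(82), np.uint8(181)), (np.uint8(59), np.uint8(80), np.uint8(179)), (np.uint8(147), np.uint8(57), np.uint8(36)), (np.uint8(29), np.uint8(24), np.uint8(23)), (np.uint8(52), np.uint8(43), np.uint8(43)), (np.uint8(52), np.uint8(43), np.uint8(42))]
255 [(np.uint8(138), np.uint8(55), np.uint8(49)), (np.uint8(136), np.uint8(54), np.uint8(49)), (np.uint8(136), np.uint8(57), np.uint8(50)), (np.uint8(145), np.uint8(64), np.uint8(53)), (np.uint8(41), np.uint8(33), np.uint8(28)), (np.uint8(62), np.uint8(49), np.uint8(46)), (np.uint8(62), np.uint8(49), np.uint8(45))]
285 [(211, 178, 130), (211, 175, 128), (211, 174, 127), (212, 178, 130), (207, 170, 121), (204, 155, 102), (212, 155, 101), (218, 161, 105), (198, 141, 89), (97, 68, 50), (67, 57, 53), (73, 60, 54), (75, 62, 54)]
325 [(208, 170, 123), (210, 172, 125), (204, 167, 120), (206, 169, 123), (210, 170, 119), (212, 164, 108), (212, 159, 104), (220, 174, 115), (194, 156, 103), (62, 55, 52), (77, 66, 59), (80, 69, 61), (81, 70, 62)]
(430, 100, 130, 180) -> [-8.845 -7.14   2.801] [-0.001 -0.    -0.413]
```

Emit:
{"name": "move_arm", "arguments": {
  "steps": [
    {"x": -8.85, "y": -7.15, "z": 2.8, "wz": -0.413, "claw": 60},
    {"x": -8.85, "y": -7.15, "z": 2.8, "wz": -0.413, "claw": 60},
    {"x": -8.85, "y": -7.15, "z": 2.8, "wz": -0.413, "claw": 60},
    {"x": -8.85, "y": -7.15, "z": 2.8, "wz": -0.413, "claw": 60},
    {"x": -8.85, "y": -7.15, "z": 2.8, "wz": -0.413, "claw": 60},
    {"x": -8.85, "y": -7.15, "z": 2.8, "wz": -0.413, "claw": 60},
    {"x": -8.85, "y": -7.15, "z": 2.8, "wz": -0.413, "claw": 60},
    {"x": -8.85, "y": -7.15, "z": 2.8, "wz": -0.413, "claw": 60},
    {"x": -8.85, "y": -7.15, "z": 2.8, "wz": -0.413, "claw": 60},
    {"x": -8.85, "y": -7.15, "z": 2.8, "wz": -0.413, "claw": 60},
    {"x": -8.85, "y": -7.15, "z": 2.8, "wz": -0.413, "claw": 60},
    {"x": -8.85, "y": -7.15, "z": 2.8, "wz": -0.413, "claw": 60},
    {"x": -8.85, "y": -7.15, "z": 2.8, "wz": -0.413, "claw": 60},
    {"x": -8.85, "y": -7.15, "z": 2.8, "wz": -0.413, "claw": 60},
    {"x": -8.85, "y": -7.15, "z": 2.8, "wz": -0.413, "claw": 60},
    {"x": -8.85, "y": -7.15, "z": 2.8, "wz": -0.413, "claw": 60}
  ]
}}

```text
schema error: expected keys claw, x, y, z, wx, wy, wz
```

Run:
```python
from h import *
st()
im,p=snap('wrist','w1'); print(np.round(p['R'],2).tolist(),np.round(-np.array(p['R']).T@np.array(p['t']).ravel(),3))
tins(im,p,(0,0,512,384))
for c in blobs(mask(im,(14,80,80),(30,255,255)),300): print(cv2.contourArea(c),rect(p,c,.02))
go((430,100,14,180))
p=bot.camera_params('top');print(ray(p,[(285,201.3),(325,201.3)],.046)*1000)
```

```text
0.1 [220.5 503.6 241.8] [-179.94   -0.    156.35] F [0.3 0.2 0.1] open 85.0 grip 0.0 q6 -3.8
[[0.4, 0.92, -0.0], [0.88, -0.38, 0.29], [0.26, -0.12, -0.96]] [0.153 0.533 0.374]
tin [ 90. 369.] [428.4 102.2  45.2  29.8  -1.1]
tin [510. 278.] [542.5 784.4  49.2   9.8   5.6]
tin [509. 131.] [317.7 814.9  37.    6.8  -0.9]
tin [333.  17.] [110.  647.1  51.6   6.2   2.2]
327.5 [423.4 105.2  60.5  36.7 -13.7]
3434.5 [405.  395.4 233.  129.2  70.4]
(430, 100, 14, 180) -> [-8.845 -7.138  5.702] [-0.001 -0.    -0.413]
[[ 457.87033485 -113.99946142   46.        ]
 [ 458.63521539 -231.5015743    46.        ]]
```

View pics/w1.png

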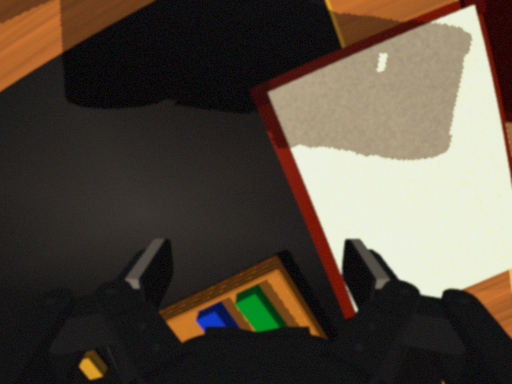

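The wrist picture shows the basket with blue (215,318) and green (260,308), and tin 2 at (90,369), which agrees with the top view. Every row needs all the keys.

Emit:
{"name": "move_arm", "arguments": {
  "steps": [
    {"x": -8.85, "y": -7.15, "z": 2.8, "wx": 0, "wy": 0, "wz": -0.413, "claw": 60},
    {"x": -8.85, "y": -7.15, "z": 2.8, "wx": 0, "wy": 0, "wz": -0.413, "claw": 60},
    {"x": -8.85, "y": -7.15, "z": 2.8, "wx": 0, "wy": 0, "wz": -0.413, "claw": 60},
    {"x": -8.85, "y": -7.15, "z": 2.8, "wx": 0, "wy": 0, "wz": -0.413, "claw": 60},
    {"x": -8.85, "y": -7.15, "z": 2.8, "wx": 0, "wy": 0, "wz": -0.413, "claw": 60},
    {"x": -8.85, "y": -7.15, "z": 2.8, "wx": 0, "wy": 0, "wz": -0.413, "claw": 60},
    {"x": -8.85, "y": -7.15, "z": 2.8, "wx": 0, "wy": 0, "wz": -0.413, "claw": 60},
    {"x": -8.85, "y": -7.15, "z": 2.8, "wx": 0, "wy": 0, "wz": -0.413, "claw": 60},
    {"x": -8.85, "y": -7.15, "z": 2.8, "wx": 0, "wy": 0, "wz": -0.413, "claw": 60},
    {"x": -8.85, "y": -7.15, "z": 2.8, "wx": 0, "wy": 0, "wz": -0.413, "claw": 60},
    {"x": -8.85, "y": -7.15, "z": 2.8, "wx": 0, "wy": 0, "wz": -0.413, "claw": 60},
    {"x": -8.85, "y": -7.15, "z": 2.8, "wx": 0, "wy": 0, "wz": -0.413, "claw": 60},
    {"x": -8.85, "y": -7.15, "z": 2.8, "wx": 0, "wy": 0, "wz": -0.413, "claw": 60},
    {"x": -8.85, "y": -7.15, "z": 2.8, "wx": 0, "wy": 0, "wz": -0.413, "claw": 60},
    {"x": -8.85, "y": -7.15, "z": 2.8, "wx": 0, "wy": 0, "wz": -0.413, "claw": 60},
    {"x": -8.85, "y": -7.15, "z": 2.8, "wx": 0, "wy": 0, "wz": -0.413, "claw": 60}
  ]
}}

```text
time: 1.75
ee_pos: [0.4301, 0.1002, 0.1304]
eef_rot: [180.0, 0.0, -179.9]
ft_force: [0.4, -0.7, -0.3]
opening: 0.06
grip_force: 0.0
```

Run:
```python
from h import *
st()
im,p=snap('wrist','w2')
for c in blobs(mask(im,(14,80,80),(30,255,255)),300): print(cv2.contourArea(c),cen(c),rect(p,c,.02))
for n,lo,hi in (('b',(112,120,60),(128,255,255)),('g',(50,100,50),(75,255,255)),('r',(0,170,175),(8,255,255))):
  for c in blobs(mask(im,lo,hi),200): print(n,cen(c),rect(p,c,.055))
go((430,100,14,180))
```

```text
1.75 [430.1 100.2 130.4] [ 1.8000e+02  1.0000e-02 -1.7994e+02] F [ 0.4 -0.7 -0.3] open 60.0 grip 0.0 q6 -81.7
7585.0 [42.558053175126346, 263.37391782025924] [ 527.1 -116.4  179.1  101.5  -18.1]
1843.5 [258.39725160473733, 185.11355212006146] [428.2 101.4  49.5  30.8  -0.9]
17909.5 [453.29287994267474, 215.20283462222096] [489.9 289.4 251.  127.6  16.6]
b [500.86064347175454, 264.8662551440329] [492.2 311.2  64.1  22.4  17.8]
b [506.1028203419942, 202.93093493226738] [426.5 296.6  83.9  14.1  15.3]
g [139.119298245614, 348.27684210526314] [575.2  -9.8  27.1  23.2   2.8]
r [128.27734033245844, 366.0869058034412] [598.2 -27.2  45.1  32.4 -43.1]
r [7.942153493699885, 343.8298969072165] [ 581.6 -152.1   51.9   18.   -48.1]
(430, 100, 14, 180) -> [ 0.003 -0.003  2.91 ] [0.    0.    0.001]
```

View pics/w2.png

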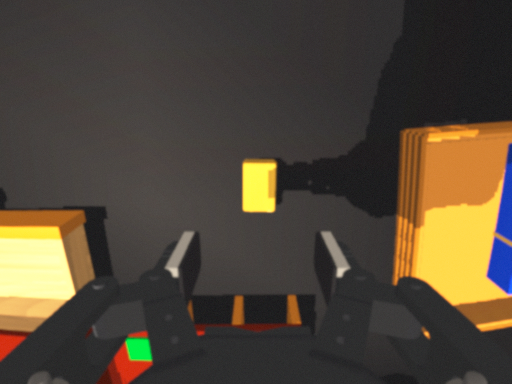

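The tin sits centred between the jaws at (258,185). I'll descend, grip and lift.

Emit:
{"name": "move_arm", "arguments": {
  "steps": [
    {"x": 0, "y": 0, "z": 1.2, "wx": 0, "wy": 0, "wz": 0, "claw": 60},
    {"x": 0, "y": 0, "z": 2.2, "wx": 0, "wy": 0, "wz": 0, "claw": 50},
    {"x": 0, "y": 0, "z": 2.9, "wx": 0, "wy": 0, "wz": 0, "claw": 50},
    {"x": 0, "y": 0, "z": 2.9, "wx": 0, "wy": 0, "wz": 0, "claw": 50},
    {"x": 0, "y": 0, "z": 2.9, "wx": 0, "wy": 0, "wz": 0, "claw": 10},
    {"x": 0, "y": 0, "z": 2.9, "wx": 0, "wy": 0, "wz": 0, "claw": 10},
    {"x": 0, "y": 0, "z": 2.9, "wx": 0, "wy": 0, "wz": 0, "claw": 10},
    {"x": 0, "y": 0, "z": 2.9, "wx": 0, "wy": 0, "wz": 0, "claw": 10},
    {"x": 0, "y": 0, "z": 2.9, "wx": 0, "wy": 0, "wz": 0, "claw": 10},
    {"x": 0, "y": 0, "z": 2.9, "wx": 0, "wy": 0, "wz": 0, "claw": 10},
    {"x": 0, "y": 0, "z": 2.0, "wx": 0, "wy": 0, "wz": 0, "claw": 10},
    {"x": 0, "y": 0, "z": 0.8, "wx": 0, "wy": 0, "wz": 0, "claw": 10},
    {"x": 0, "y": 0, "z": 0.8, "wx": 0, "wy": 0, "wz": 0, "claw": 10}
  ],
  "force": 50
}}

```text
time: 3.1
ee_pos: [0.4328, 0.1002, 0.1042]
eef_rot: [179.9, 0.6, -180.0]
ft_force: [0.1, 1.3, -0.5]
opening: 0.027
grip_force: 49.6
```

Run:
```python
from h import *
st()
go((505,-115,98,180),(505,-115,30,180))
```

```text
3.1 [432.8 100.2 104.2] [ 179.92    0.57 -179.98] F [ 0.1  1.3 -0.5] open 27.0 grip 49.6 q6 -81.7
(505, -115, 98, 180) -> [-1.801 -5.382  0.166] [0.001 0.01  0.   ]
(505, -115, 30, 180) -> [-1.784 -5.384  1.866] [0.001 0.01  0.   ]
```

Emit:
{"name": "move_arm", "arguments": {
  "steps": [
    {"x": -1.87, "y": -5.38, "z": 0, "wx": 0, "wy": 0, "wz": 0, "claw": 10},
    {"x": -1.87, "y": -5.38, "z": 0, "wx": 0, "wy": 0, "wz": 0, "claw": 10},
    {"x": -1.87, "y": -5.38, "z": 0, "wx": 0, "wy": 0, "wz": 0, "claw": 10},
    {"x": -1.87, "y": -5.38, "z": 0, "wx": 0, "wy": 0, "wz": 0, "claw": 10},
    {"x": -1.87, "y": -5.38, "z": 0, "wx": 0, "wy": 0, "wz": 0, "claw": 10},
    {"x": -1.87, "y": -5.38, "z": 0, "wx": 0, "wy": 0, "wz": 0, "claw": 10},
    {"x": -1.87, "y": -5.38, "z": 0, "wx": 0, "wy": 0, "wz": 0, "claw": 10},
    {"x": -1.87, "y": -5.38, "z": 0, "wx": 0, "wy": 0, "wz": 0, "claw": 10},
    {"x": -1.87, "y": -5.38, "z": 0.9, "wx": 0, "wy": 0, "wz": 0, "claw": 10},
    {"x": -1.87, "y": -5.38, "z": 1.75, "wx": 0, "wy": 0, "wz": 0, "claw": 10},
    {"x": -1.87, "y": -5.38, "z": 1.75, "wx": 0, "wy": 0, "wz": 0, "claw": 10},
    {"x": -1.87, "y": -5.38, "z": 1.75, "wx": 0, "wy": 0, "wz": 0, "claw": 45},
    {"x": -1.87, "y": -5.38, "z": 1.75, "wx": 0, "wy": 0, "wz": 0, "claw": 45},
    {"x": -1.87, "y": -5.38, "z": 1.75, "wx": 0, "wy": 0, "wz": 0, "claw": 45},
    {"x": -1.87, "y": -5.38, "z": 0.5, "wx": 0, "wy": 0, "wz": 0, "claw": 45},
    {"x": -1.87, "y": -5.38, "z": -0.8, "wx": 0, "wy": 0, "wz": 0, "claw": 50},
    {"x": -1.87, "y": -5.38, "z": -0.8, "wx": 0, "wy": 0, "wz": 0, "claw": 50}
  ]
}}

```text
time: 4.8
ee_pos: [0.5075, -0.1159, 0.1368]
eef_rot: [-179.8, 0.6, -180.0]
ft_force: [-0.7, 0.3, -0.3]
opening: 0.0502
grip_force: 0.0
```

Run:
```python
from h import *
st()
im,p=snap('top','t2');tins(im,p)
go((520,-383,130,180),(419,-378,130,146))
```

```text
4.8 [ 507.5 -115.9  136.8] [-179.83    0.56 -179.97] F [-0.7  0.3 -0.3] open 50.2 grip 0.0 q6 -106.9
tin [372. 215.] [ 418.7 -378.5   44.7   28.4  -34.1]
tin [290. 198.] [ 465.6 -135.7  108.2   23.4   74.2]
tin [373. 181.] [ 5.207e+02 -3.833e+02  4.260e+01  2.750e+01 -3.000e-01]
(520, -383, 130, 180) -> [-0.335 -6.684  0.118] [-0.002  0.007  0.   ]
(419, -378, 130, 146) -> [ 2.189 -6.558  0.102] [0.    0.007 0.594]
```

View pics/t2.png

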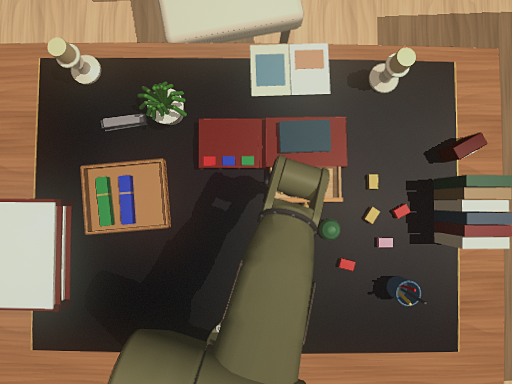

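The arm hides the drawer. The two right-hand tins at (373,181) and (372,215) haven't moved. Next is the far-right one.

Emit:
{"name": "move_arm", "arguments": {
  "steps": [
    {"x": -0.38, "y": -6.7, "z": 0, "wx": 0, "wy": 0, "wz": 0, "claw": 60},
    {"x": -0.38, "y": -6.7, "z": 0, "wx": 0, "wy": 0, "wz": 0, "claw": 60},
    {"x": -0.38, "y": -6.7, "z": 0, "wx": 0, "wy": 0, "wz": 0, "claw": 60},
    {"x": -0.38, "y": -6.7, "z": 0, "wx": 0, "wy": 0, "wz": 0, "claw": 60},
    {"x": -0.38, "y": -6.7, "z": 0, "wx": 0, "wy": 0, "wz": 0, "claw": 60},
    {"x": -0.38, "y": -6.7, "z": 0, "wx": 0, "wy": 0, "wz": 0, "claw": 60},
    {"x": -0.38, "y": -6.7, "z": 0, "wx": 0, "wy": 0, "wz": 0, "claw": 60},
    {"x": -0.38, "y": -6.7, "z": 0, "wx": 0, "wy": 0, "wz": 0, "claw": 60},
    {"x": -0.38, "y": -6.7, "z": 0, "wx": 0, "wy": 0, "wz": 0, "claw": 60},
    {"x": -0.38, "y": -6.7, "z": 0, "wx": 0, "wy": 0, "wz": 0, "claw": 60},
    {"x": -0.38, "y": -6.7, "z": 0, "wx": 0, "wy": 0, "wz": 0, "claw": 60},
    {"x": -0.38, "y": -6.7, "z": 0, "wx": 0, "wy": 0, "wz": 0, "claw": 60}
  ]
}}

```text
time: 6.05
ee_pos: [0.5204, -0.383, 0.1305]
eef_rot: [-180.0, 0.0, -180.0]
ft_force: [-0.5, -0.1, 0.2]
opening: 0.0605
grip_force: 0.0
```

Run:
```python
from h import *
st()
im,p=snap('wrist','w3')
for c in blobs(mask(im,(14,80,80),(30,255,255)),300): print(cv2.contourArea(c),cen(c),rect(p,c,.02))
go((520,-383,14,180))
```

```text
6.05 [ 520.4 -383.   130.5] [-1.7999e+02  1.0000e-02 -1.7995e+02] F [-0.5 -0.1  0.2] open 60.5 grip 0.0 q6 -129.6
1020.5 [15.568185529968968, 329.6808753878817] [ 693.7 -662.3  108.7   29.8  -48.8]
435.0 [483.2988505747126, 304.7842911877394] [ 650.6 -142.7   72.    13.1  -87.7]
1839.5 [257.7292742593096, 185.40862553230042] [ 518.7 -383.    49.7   30.3    1. ]
18003.5 [439.57135186676663, 181.34752501828348] [ 521.2 -217.1  151.   145.4   11.6]
3614.0 [22.67229293488286, 130.23754842280022] [ 471.  -589.8   75.    56.9   -1.3]
2362.5 [263.3033509700176, 61.78955908289241] [ 418.4 -378.7   46.7   30.5  -32.5]
(520, -383, 14, 180) -> [1.100e-02 1.000e-03 2.911e+00] [-0.     0.     0.001]
```

View pics/w3.png

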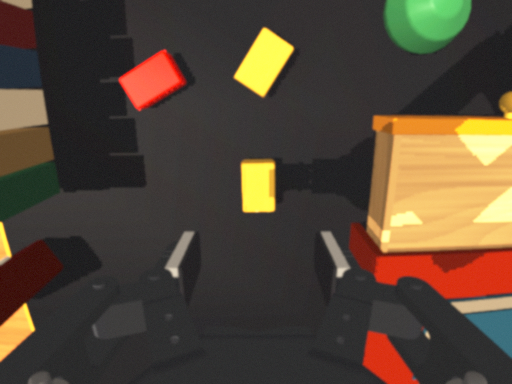

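The tin is centred at (258,185), and the drawer wall and paperweight are clear.

Emit:
{"name": "move_arm", "arguments": {
  "steps": [
    {"x": 0, "y": 0, "z": 1.2, "wx": 0, "wy": 0, "wz": 0, "claw": 60},
    {"x": 0, "y": 0, "z": 2.2, "wx": 0, "wy": 0, "wz": 0, "claw": 50},
    {"x": 0, "y": 0, "z": 2.9, "wx": 0, "wy": 0, "wz": 0, "claw": 50},
    {"x": 0, "y": 0, "z": 2.9, "wx": 0, "wy": 0, "wz": 0, "claw": 50},
    {"x": 0, "y": 0, "z": 2.9, "wx": 0, "wy": 0, "wz": 0, "claw": 10},
    {"x": 0, "y": 0, "z": 2.9, "wx": 0, "wy": 0, "wz": 0, "claw": 10},
    {"x": 0, "y": 0, "z": 2.9, "wx": 0, "wy": 0, "wz": 0, "claw": 10},
    {"x": 0, "y": 0, "z": 2.9, "wx": 0, "wy": 0, "wz": 0, "claw": 10},
    {"x": 0, "y": 0, "z": 2.9, "wx": 0, "wy": 0, "wz": 0, "claw": 10},
    {"x": 0, "y": 0, "z": 2.9, "wx": 0, "wy": 0, "wz": 0, "claw": 10},
    {"x": 0, "y": 0, "z": 2.0, "wx": 0, "wy": 0, "wz": 0, "claw": 10},
    {"x": 0, "y": 0, "z": 0.8, "wx": 0, "wy": 0, "wz": 0, "claw": 10},
    {"x": 0.38, "y": 1.2, "z": 0.8, "wx": 0, "wy": 0, "wz": 0, "claw": 10},
    {"x": 0.38, "y": 2.4, "z": 0.8, "wx": 0, "wy": 0, "wz": 0, "claw": 10},
    {"x": 0.38, "y": 3.5, "z": 0.8, "wx": 0, "wy": 0, "wz": 0, "claw": 10},
    {"x": 0.38, "y": 3.95, "z": 0.8, "wx": 0, "wy": 0, "wz": 0, "claw": 10},
    {"x": 0.38, "y": 3.95, "z": 0.8, "wx": 0, "wy": 0, "wz": 0, "claw": 10},
    {"x": 0.38, "y": 3.95, "z": 0.8, "wx": 0, "wy": 0, "wz": 0, "claw": 10},
    {"x": 0.38, "y": 3.95, "z": 0.8, "wx": 0, "wy": 0, "wz": 0, "claw": 10}
  ]
}}

```text
time: 8.0
ee_pos: [0.5051, -0.2266, 0.0984]
eef_rot: [-180.0, 0.0, 180.0]
ft_force: [0.1, 0.1, -0.9]
opening: 0.027
grip_force: 50.2
```

Emit:
{"name": "move_arm", "arguments": {
  "steps": [
    {"x": 0, "y": 0, "z": 0.9, "wx": 0, "wy": 0, "wz": 0, "claw": 10},
    {"x": 0, "y": 0, "z": 1.75, "wx": 0, "wy": 0, "wz": 0, "claw": 10},
    {"x": 0, "y": 0, "z": 1.75, "wx": 0, "wy": 0, "wz": 0, "claw": 10},
    {"x": 0, "y": 0, "z": 1.75, "wx": 0, "wy": 0, "wz": 0, "claw": 45},
    {"x": 0, "y": 0, "z": 1.75, "wx": 0, "wy": 0, "wz": 0, "claw": 45},
    {"x": 0, "y": 0, "z": 1.75, "wx": 0, "wy": 0, "wz": 0, "claw": 45},
    {"x": 0, "y": 0, "z": 0.5, "wx": 0, "wy": 0, "wz": 0, "claw": 45},
    {"x": 0, "y": 0, "z": -0.8, "wx": 0, "wy": 0, "wz": 0, "claw": 50},
    {"x": 0, "y": 0, "z": -0.8, "wx": 0, "wy": 0, "wz": 0, "claw": 50},
    {"x": 0, "y": 0, "z": -0.8, "wx": 0, "wy": 0, "wz": 0, "claw": 50}
  ]
}}

```text
time: 9.0
ee_pos: [0.5055, -0.2257, 0.1318]
eef_rot: [-179.9, 0.2, -180.0]
ft_force: [0.5, 0.5, -0.7]
opening: 0.0498
grip_force: 0.0
```

Run:
```python
from h import *
st()
im,p=snap('wrist','w4')
go((419,-378.5,130,146))
```

```text
9.0 [ 505.5 -225.7  131.8] [-1.7992e+02  1.5000e-01 -1.7999e+02] F [ 0.5  0.5 -0.7] open 49.8 grip 0.0 q6 -117.9
(419, -378.5, 130, 146) -> [ 2.147 -3.827  0.007] [-0.     0.     0.594]
```

View pics/w4.png

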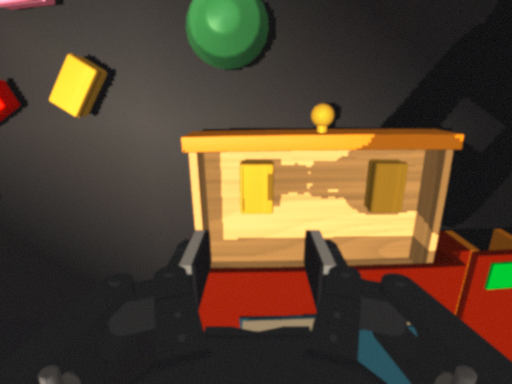

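Both tins lie in the drawer, at (257,187) and (387,187). Now the third, at (78,85).

Emit:
{"name": "move_arm", "arguments": {
  "steps": [
    {"x": 2.15, "y": -3.82, "z": 0, "wx": 0, "wy": 0, "wz": 0.585, "claw": 55},
    {"x": 2.15, "y": -3.82, "z": 0, "wx": 0, "wy": 0, "wz": 0.585, "claw": 55},
    {"x": 2.15, "y": -3.82, "z": 0, "wx": 0, "wy": 0, "wz": 0.585, "claw": 55},
    {"x": 2.15, "y": -3.82, "z": 0, "wx": 0, "wy": 0, "wz": 0.585, "claw": 55},
    {"x": 2.15, "y": -3.82, "z": 0, "wx": 0, "wy": 0, "wz": 0.585, "claw": 55},
    {"x": 2.15, "y": -3.82, "z": 0, "wx": 0, "wy": 0, "wz": 0.585, "claw": 55},
    {"x": 2.15, "y": -3.82, "z": 0, "wx": 0, "wy": 0, "wz": 0.585, "claw": 55},
    {"x": 2.15, "y": -3.82, "z": 0, "wx": 0, "wy": 0, "wz": 0.585, "claw": 55},
    {"x": 2.15, "y": -3.82, "z": 0, "wx": 0, "wy": 0, "wz": 0.585, "claw": 55}
  ]
}}

```text
time: 9.95
ee_pos: [0.4196, -0.3775, 0.1302]
eef_rot: [180.0, -0.0, 146.6]
ft_force: [-0.4, -0.0, -1.2]
opening: 0.0552
grip_force: 0.0
```

Run:
```python
from h import *
st()
im,p=snap('wrist','w5')
for c in blobs(mask(im,(14,80,80),(30,255,255)),300): print(cv2.contourArea(c),cen(c),rect(p,c,.02))
for c in blobs(mask(im,(0,170,120),(8,255,255)),300): print('red',cv2.contourArea(c),cen(c),rect(p,c,.02))
```

```text
9.95 [ 419.6 -377.5  130.2] [ 1.8000e+02 -1.0000e-02  1.4661e+02] F [-0.4 -0.  -1.2] open 55.2 grip 0.0 q6 -102.3
776.0 [125.31335910652919, 361.42869415807553] [ 509.1 -609.1  108.1   22.3  -69. ]
2394.0 [28.010790866054023, 253.39612921191866] [ 348.5 -616.   117.1   37.4  -88.8]
1762.5 [255.12955082742315, 185.3111111111111] [ 417.  -378.2   48.    29.5  -32.6]
17541.5 [456.9790876872939, 177.4402322112324] [ 519.3 -212.4  159.9  141.3    2.7]
red 4311.5 [485.78452974602806, 298.6948084579999] [ 677.5 -257.9  164.8   77.7  -14.5]
red 510.0 [179.209477124183, 235.2875816993464] [ 418.6 -466.4   56.2   24.8  -89. ]
```

Emit:
{"name": "move_arm", "arguments": {
  "steps": [
    {"x": 0, "y": 0, "z": 1.2, "wx": 0, "wy": 0, "wz": 0, "claw": 55},
    {"x": 0, "y": 0, "z": 2.2, "wx": 0, "wy": 0, "wz": 0, "claw": 50},
    {"x": 0, "y": 0, "z": 2.9, "wx": 0, "wy": 0, "wz": 0, "claw": 50},
    {"x": 0, "y": 0, "z": 2.9, "wx": 0, "wy": 0, "wz": 0, "claw": 50},
    {"x": 0, "y": 0, "z": 2.9, "wx": 0, "wy": 0, "wz": 0, "claw": 10},
    {"x": 0, "y": 0, "z": 2.9, "wx": 0, "wy": 0, "wz": 0, "claw": 10},
    {"x": 0, "y": 0, "z": 2.9, "wx": 0, "wy": 0, "wz": 0, "claw": 10},
    {"x": 0, "y": 0, "z": 2.9, "wx": 0, "wy": 0, "wz": 0, "claw": 10},
    {"x": 0, "y": 0, "z": 2.9, "wx": 0, "wy": 0, "wz": 0, "claw": 10},
    {"x": 0, "y": 0, "z": 2.9, "wx": 0, "wy": 0, "wz": 0, "claw": 10},
    {"x": 0, "y": 0, "z": 2.0, "wx": 0, "wy": 0, "wz": 0, "claw": 10},
    {"x": 0, "y": 0, "z": 0.8, "wx": 0, "wy": 0, "wz": 0, "claw": 10},
    {"x": 1.07, "y": 5.51, "z": 0.8, "wx": 0, "wy": 0, "wz": -0.583, "claw": 10},
    {"x": 1.07, "y": 5.51, "z": 0.8, "wx": 0, "wy": 0, "wz": -0.583, "claw": 10},
    {"x": 1.07, "y": 5.51, "z": 0.8, "wx": 0, "wy": 0, "wz": -0.583, "claw": 10},
    {"x": 1.07, "y": 5.51, "z": 0.8, "wx": 0, "wy": 0, "wz": -0.583, "claw": 10},
    {"x": 1.07, "y": 5.51, "z": 0.8, "wx": 0, "wy": 0, "wz": -0.583, "claw": 10},
    {"x": 1.07, "y": 5.51, "z": 0.8, "wx": 0, "wy": 0, "wz": -0.583, "claw": 10},
    {"x": 1.07, "y": 5.51, "z": 0.8, "wx": 0, "wy": 0, "wz": -0.583, "claw": 10},
    {"x": 1.07, "y": 5.51, "z": 0.8, "wx": 0, "wy": 0, "wz": -0.583, "claw": 10}
  ]
}}

```text
time: 12.0
ee_pos: [0.5049, -0.1716, 0.0987]
eef_rot: [-180.0, 0.0, 179.8]
ft_force: [0.4, 0.3, -0.8]
opening: 0.0268
grip_force: 49.5
```

Emit:
{"name": "move_arm", "arguments": {
  "steps": [
    {"x": 0, "y": 0, "z": 0.9, "wx": 0, "wy": 0, "wz": 0, "claw": 10},
    {"x": 0, "y": 0, "z": 1.75, "wx": 0, "wy": 0, "wz": 0, "claw": 10},
    {"x": 0, "y": 0, "z": 1.75, "wx": 0, "wy": 0, "wz": 0, "claw": 10},
    {"x": 0, "y": 0, "z": 1.75, "wx": 0, "wy": 0, "wz": 0, "claw": 36},
    {"x": 0, "y": 0, "z": 1.75, "wx": 0, "wy": 0, "wz": 0, "claw": 36},
    {"x": 0, "y": 0, "z": 1.75, "wx": 0, "wy": 0, "wz": 0, "claw": 36},
    {"x": 0, "y": 0, "z": 0.8, "wx": 0, "wy": 0, "wz": 0, "claw": 36},
    {"x": 0, "y": 0, "z": -0.8, "wx": 0, "wy": 0, "wz": 0, "claw": 36},
    {"x": 2.5, "y": 0, "z": -1.5, "wx": 0, "wy": 0, "wz": 0, "claw": 0},
    {"x": 2.5, "y": 0, "z": -1.5, "wx": 0, "wy": 0, "wz": 0, "claw": 0},
    {"x": 2.5, "y": 0, "z": -1.5, "wx": 0, "wy": 0, "wz": 0, "claw": 0},
    {"x": 2.5, "y": 0, "z": -1.5, "wx": 0, "wy": 0, "wz": 0, "claw": 0},
    {"x": 2.5, "y": 0, "z": -1.5, "wx": 0, "wy": 0, "wz": 0, "claw": 0}
  ]
}}

```text
time: 13.3
ee_pos: [0.4057, -0.1708, 0.1583]
eef_rot: [-180.0, 0.0, 179.9]
ft_force: [1.1, 0.1, -0.3]
opening: 0.0
grip_force: 0.0
```

Run:
```python
from h import *
st()
im,p=snap('wrist','w6'); tins(im,p,(0,0,512,384))
o=bot.get_obs()
for c in blobs(mask(im,(14,80,80),(30,255,255)),300): print(cv2.contourArea(c),np.round(cen(c)),rect(p,c,.031))
go((405,-125,30,180))
```

```text
13.3 [ 405.7 -170.8  158.3] [-1.7999e+02  4.0000e-02  1.7989e+02] F [ 1.1  0.1 -0.3] open 0.0 grip 0.0 q6 -117.5
tin [347. 318.] [569.3 -68.4  27.1  12.4  47.2]
tin [166. 319.] [ 570.4 -276.6   32.6   12.8  -50.8]
tin [257. 318.] [ 5.687e+02 -1.712e+02  3.690e+01  1.500e+01 -1.000e-01]
tin [424. 308.] [562.1  21.5  47.3  18.3  43.2]
tin [503. 303.] [ 5.569e+02  1.261e+02  3.370e+01  2.820e+01 -4.000e-01]
303.0 [257. 319.] [ 5.598e+02 -1.717e+02  3.690e+01  1.550e+01 -1.000e-01]
306.0 [424. 308.] [552.8  13.7  45.3  17.6  43.2]
441.5 [466. 307.] [548.8  71.9  43.8  32.9  89.8]
314.5 [503. 303.] [ 5.478e+02  1.140e+02  3.230e+01  2.710e+01 -4.000e-01]
9145.0 [254. 247.] [ 474.  -175.7  230.4   85.2  -89.1]
(405, -125, 30, 180) -> [0.021 1.142 3.199] [ 0.    -0.    -0.002]
```

View pics/w6.png

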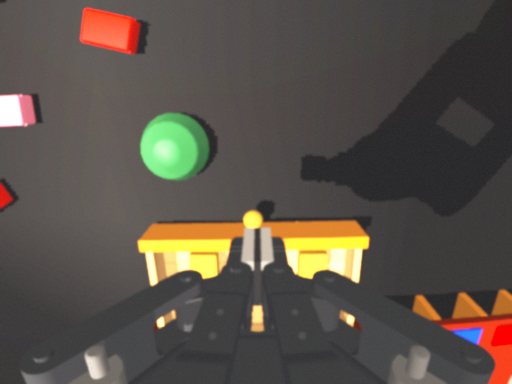

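All three tins are in the drawer, visible on either side of the jaws at (203,265) and (313,265) and behind them at (257,319). The knob is at (253,219). I'll push the panel to the left of the knob with the jaws closed.

Emit:
{"name": "move_arm", "arguments": {
  "steps": [
    {"x": 0, "y": 1.15, "z": 0, "wx": 0, "wy": 0, "wz": 0, "claw": 0},
    {"x": 0, "y": 1.15, "z": 1.2, "wx": 0, "wy": 0, "wz": 0, "claw": 0},
    {"x": 0, "y": 1.15, "z": 2.4, "wx": 0, "wy": 0, "wz": 0, "claw": 0},
    {"x": 0, "y": 1.15, "z": 3.2, "wx": 0, "wy": 0, "wz": 0, "claw": 0},
    {"x": -0.5, "y": 1.15, "z": 3.2, "wx": 0, "wy": 0, "wz": 0, "claw": 0},
    {"x": -0.8, "y": 1.15, "z": 3.2, "wx": 0, "wy": 0, "wz": 0, "claw": 0},
    {"x": -1.05, "y": 1.15, "z": 3.2, "wx": 0, "wy": 0, "wz": 0, "claw": 0},
    {"x": -1.3, "y": 1.15, "z": 3.2, "wx": 0, "wy": 0, "wz": 0, "claw": 0},
    {"x": -1.55, "y": 1.15, "z": 3.2, "wx": 0, "wy": 0, "wz": 0, "claw": 0},
    {"x": -1.8, "y": 1.15, "z": 3.2, "wx": 0, "wy": 0, "wz": 0, "claw": 0},
    {"x": -2.05, "y": 1.15, "z": 3.2, "wx": 0, "wy": 0, "wz": 0, "claw": 0},
    {"x": -2.3, "y": 1.15, "z": 3.2, "wx": 0, "wy": 0, "wz": 0, "claw": 0},
    {"x": -2.55, "y": 1.15, "z": 3.2, "wx": 0, "wy": 0, "wz": 0, "claw": 0},
    {"x": -2.8, "y": 1.15, "z": 3.2, "wx": 0, "wy": 0, "wz": 0, "claw": 0},
    {"x": -3.05, "y": 1.15, "z": 3.2, "wx": 0, "wy": 0, "wz": 0, "claw": 0},
    {"x": -3.3, "y": 1.15, "z": 3.2, "wx": 0, "wy": 0, "wz": 0, "claw": 0},
    {"x": -3.3, "y": 1.15, "z": 3.2, "wx": 0, "wy": 0, "wz": 0, "claw": 0},
    {"x": -3.3, "y": 1.15, "z": 3.2, "wx": 0, "wy": 0, "wz": 0, "claw": 0}
  ]
}}

```text
time: 15.15
ee_pos: [0.5373, -0.1249, 0.0302]
eef_rot: [-180.0, 0.0, 179.9]
ft_force: [-0.6, -0.1, -0.2]
opening: -0.0001
grip_force: 0.0
```

Emit:
{"name": "move_arm", "arguments": {
  "steps": [
    {"x": -0.05, "y": 0, "z": 0, "wx": 0, "wy": 0, "wz": 0, "claw": 0},
    {"x": -0.1, "y": 0, "z": 0, "wx": 0, "wy": 0, "wz": 0, "claw": 0},
    {"x": -0.15, "y": 0, "z": 0, "wx": 0, "wy": 0, "wz": 0, "claw": 0},
    {"x": -0.2, "y": 0, "z": 0, "wx": 0, "wy": 0, "wz": 0, "claw": 0},
    {"x": -0.25, "y": 0, "z": 0, "wx": 0, "wy": 0, "wz": 0, "claw": 0},
    {"x": -0.25, "y": 0, "z": 0, "wx": 0, "wy": 0, "wz": 0, "claw": 0},
    {"x": -0.25, "y": 0, "z": 0, "wx": 0, "wy": 0, "wz": 0, "claw": 0}
  ]
}}

```text
time: 15.85
ee_pos: [0.5445, -0.1246, 0.0293]
eef_rot: [179.9, -0.4, 179.9]
ft_force: [-21.3, 0.4, 6.7]
opening: -0.0001
grip_force: 0.0
```

Emit:
{"name": "move_arm", "arguments": {
  "steps": [
    {"x": 0.5, "y": 0, "z": 0, "wx": 0, "wy": 0, "wz": 0, "claw": 0},
    {"x": 1.5, "y": 0, "z": -0.5, "wx": 0, "wy": 0, "wz": 0, "claw": 0},
    {"x": 2.5, "y": -1.1, "z": -1.5, "wx": 0, "wy": 0, "wz": 0, "claw": 40},
    {"x": 3.2, "y": -1.1, "z": -3, "wx": 0, "wy": 0, "wz": 0, "claw": 60},
    {"x": 3.2, "y": -1.1, "z": -4, "wx": 0, "wy": 0, "wz": 0, "claw": 60},
    {"x": 3.2, "y": -1.1, "z": -4, "wx": 0, "wy": 0, "wz": 0, "claw": 60},
    {"x": 3.2, "y": -1.1, "z": -4, "wx": 0, "wy": 0, "wz": 0, "claw": 60},
    {"x": 3.2, "y": -1.1, "z": -4, "wx": 0, "wy": 0, "wz": 0, "claw": 60}
  ]
}}

```text
time: 16.65
ee_pos: [0.4191, -0.1686, 0.1901]
eef_rot: [-180.0, 0.0, 179.9]
ft_force: [1.0, 0.8, 0.0]
opening: 0.0598
grip_force: 0.0
```

Run:
```python
from h import *
st()
im,p=snap('wrist','w7')
go((460,352,150,185),(460,352,28,185))
```

```text
16.65 [ 419.1 -168.6  190.1] [-1.7999e+02  3.0000e-02  1.7989e+02] F [1.  0.8 0. ] open 59.8 grip 0.0 q6 -116.5
(460, 352, 150, 185) -> [-1.005 13.012  0.99 ] [ 0.001 -0.001 -0.089]
(460, 352, 28, 185) -> [-1.008 13.011  4.04 ] [ 0.001 -0.001 -0.089]
```

View pics/w7.png

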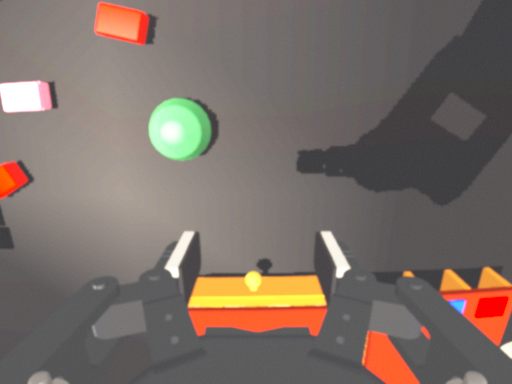

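The drawer looks flush: the panel at (253,285) lies directly against the housing front. On to the blue case.

Emit:
{"name": "move_arm", "arguments": {
  "steps": [
    {"x": -1.0, "y": 13.05, "z": 1.0, "wx": 0, "wy": 0, "wz": -0.089, "claw": 55},
    {"x": -1.0, "y": 13.05, "z": 1.0, "wx": 0, "wy": 0, "wz": -0.089, "claw": 55},
    {"x": -1.0, "y": 13.05, "z": 1.0, "wx": 0, "wy": 0, "wz": -0.089, "claw": 55},
    {"x": -1.0, "y": 13.05, "z": 1.0, "wx": 0, "wy": 0, "wz": -0.089, "claw": 55},
    {"x": -1.0, "y": 13.05, "z": 1.0, "wx": 0, "wy": 0, "wz": -0.089, "claw": 55},
    {"x": -1.0, "y": 13.05, "z": 1.0, "wx": 0, "wy": 0, "wz": -0.089, "claw": 55},
    {"x": -1.0, "y": 13.05, "z": 1.0, "wx": 0, "wy": 0, "wz": -0.089, "claw": 55},
    {"x": -1.0, "y": 13.05, "z": 1.0, "wx": 0, "wy": 0, "wz": -0.089, "claw": 55},
    {"x": -1.0, "y": 13.05, "z": 1.0, "wx": 0, "wy": 0, "wz": -0.089, "claw": 55},
    {"x": -1.0, "y": 13.05, "z": 1.0, "wx": 0, "wy": 0, "wz": -0.089, "claw": 55},
    {"x": -1.0, "y": 13.05, "z": 1.0, "wx": 0, "wy": 0, "wz": -0.089, "claw": 55},
    {"x": -1.0, "y": 13.05, "z": 1.0, "wx": 0, "wy": 0, "wz": -0.089, "claw": 55},
    {"x": -1.0, "y": 13.05, "z": 1.0, "wx": 0, "wy": 0, "wz": -0.089, "claw": 55},
    {"x": -1.0, "y": 13.05, "z": 1.0, "wx": 0, "wy": 0, "wz": -0.089, "claw": 55},
    {"x": -1.0, "y": 13.05, "z": 1.0, "wx": 0, "wy": 0, "wz": -0.089, "claw": 55},
    {"x": -1.0, "y": 13.05, "z": 1.0, "wx": 0, "wy": 0, "wz": -0.089, "claw": 55}
  ]
}}

```text
time: 18.3
ee_pos: [0.4602, 0.3527, 0.1504]
eef_rot: [180.0, 0.0, -175.1]
ft_force: [0.7, 0.1, -0.6]
opening: 0.0552
grip_force: 0.0
```

Run:
```python
from h import *
st()
im,p=snap('wrist','w8')
for n,lo,hi in (('b',(108,120,60),(128,255,255)),('g',(50,100,50),(75,255,255))):
  cs=blobs(mask(im,lo,hi),200)
  for c in cs: print(n,np.round(cen(c)),rect(p,c,.04))
  print(n,rect(p,np.vstack(cs),.04))
im,p=snap('top','t3');tins(im,p)
for u in (280,300,330): print(u,[tuple(int(k) for k in im[v,u]) for v in range(160,176)])
```

```text
18.3 [460.2 352.7 150.4] [ 1.8000e+02  1.0000e-02 -1.7506e+02] F [ 0.7  0.1 -0.6] open 55.2 grip 0.0 q6 -61.1
b [261. 237.] [506.9 360.2  46.5  32.4   4.9]
b [262. 153.] [432.1 353.8  88.4  32.8   4.9]
b [459.1 356.1 142.5  32.8   4.9]
g [337. 229.] [499.2 425.5  52.4  37.5   5.9]
g [336. 155.] [428.1 416.   89.2  37.2   7.4]
g [454.8 419.6 143.1  37.3   7.6]
280 [(131, 59, 50), (132, 59, 51), (132, 59, 50), (133, 62, 52), (134, 62, 53), (135, 60, 52), (113, 50, 41), (147, 100, 61), (170, 116, 69), (49, 35, 32), (54, 49, 50), (56, 49, 47), (55, 47, 45), (55, 47, 45), (56, 48, 47), (56, 49, 48)]
300 [(136, 64, 55), (137, 63, 54), (137, 65, 55), (137, 65, 55), (136, 63, 54), (144, 68, 59), (136, 71, 57), (122, 85, 51), (125, 81, 49), (40, 29, 26), (42, 35, 35), (41, 34, 34), (33, 26, 25), (35, 27, 28), (36, 28, 27), (31, 23, 23)]
330 [(142, 69, 60), (141, 70, 60), (141, 70, 59), (142, 71, 60), (143, 71, 62), (151, 70, 62), (156, 82, 62), (122, 83, 48), (64, 41, 25), (46, 40, 39), (64, 60, 56), (64, 58, 55), (64, 58, 56), (65, 58, 56), (65, 59, 56), (65, 58, 54)]
```

View pics/w8.png

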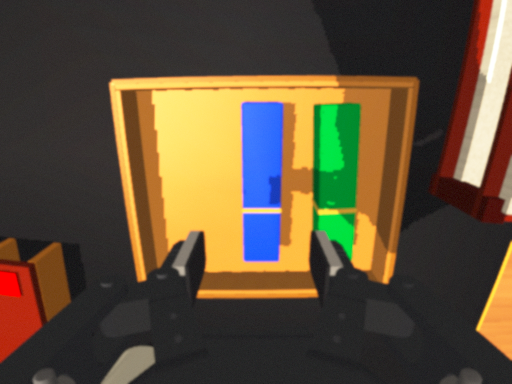

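View pics/t3.png

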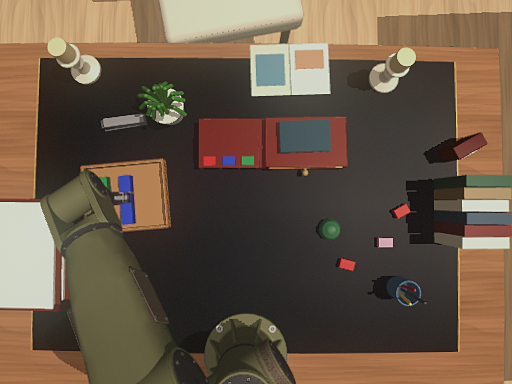

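The blue case is at (262,182), slightly right of the jaw centre. In the top view the drawer is shut (panel edge at row 169) and the knob is at (305,172). I'll grip the blue case.

Emit:
{"name": "move_arm", "arguments": {
  "steps": [
    {"x": 0, "y": 0.085, "z": 1.2, "wx": 0, "wy": 0, "wz": 0, "claw": 48},
    {"x": 0, "y": 0.085, "z": 1.8, "wx": 0, "wy": 0, "wz": 0, "claw": 48},
    {"x": 0, "y": 0.085, "z": 2.5, "wx": 0, "wy": 0, "wz": 0, "claw": 48},
    {"x": 0, "y": 0.085, "z": 3.2, "wx": 0, "wy": 0, "wz": 0, "claw": 48},
    {"x": 0, "y": 0.085, "z": 3.2, "wx": 0, "wy": 0, "wz": 0, "claw": 48},
    {"x": 0, "y": 0.085, "z": 3.2, "wx": 0, "wy": 0, "wz": 0, "claw": 15},
    {"x": 0, "y": 0.085, "z": 3.2, "wx": 0, "wy": 0, "wz": 0, "claw": 15},
    {"x": 0, "y": 0.085, "z": 3.2, "wx": 0, "wy": 0, "wz": 0, "claw": 15},
    {"x": 0, "y": 0.085, "z": 3.2, "wx": 0, "wy": 0, "wz": 0, "claw": 15},
    {"x": 0, "y": 0.085, "z": 3.2, "wx": 0, "wy": 0, "wz": 0, "claw": 15},
    {"x": 0, "y": 0.085, "z": 2.8, "wx": 0, "wy": 0, "wz": 0, "claw": 15},
    {"x": 0, "y": 0.085, "z": 2.0, "wx": 0, "wy": 0, "wz": 0, "claw": 15},
    {"x": 0, "y": 0.085, "z": 1.3, "wx": 0, "wy": 0, "wz": 0, "claw": 15},
    {"x": 0, "y": 0.085, "z": 1.3, "wx": 0, "wy": 0, "wz": 0, "claw": 15},
    {"x": 0, "y": 0.085, "z": 1.3, "wx": 0, "wy": 0, "wz": 0, "claw": 15}
  ],
  "force": 80
}}

```text
time: 19.9
ee_pos: [0.4598, 0.3567, 0.0991]
eef_rot: [180.0, 0.1, -175.0]
ft_force: [0.2, 0.3, -1.5]
opening: 0.0328
grip_force: 80.1
```

Run:
```python
from h import *
st()
go((430,53,60,181),(470,53,18,181))
p=bot.camera_params('top')
print(ray(p,[(280,168.9),(330,168.5),(285,201.8),(325,201.8)],.046)*1000, ray(p,[(230,167),(205,167),(255,167)],.052)*1000, ray(p,[(330,166.5)],.066)*1000)
```

```text
19.9 [459.8 356.7  99.1] [ 1.7996e+02  6.0000e-02 -1.7500e+02] F [ 0.2  0.3 -1.5] open 32.8 grip 80.1 q6 -60.8
(430, 53, 60, 181) -> [ 1.404 -7.5    0.972] [0.001 0.001 0.07 ]
(470, 53, 18, 181) -> [ 0.409 -7.588  2.023] [0.001 0.001 0.07 ]
[[ 552.79951272  -98.91840719   46.        ]
 [ 555.20741659 -246.33608975   46.        ]
 [ 456.40857799 -114.0057464    46.        ]
 [ 457.17014206 -231.50196076   46.        ]] [[556.73007949  47.50708908  52.        ]
 [556.17378841 120.45365764  52.        ]
 [557.30319238 -25.44717579  52.        ]] [[ 559.39972072 -242.50562989   66.        ]]
```

The blue case is held. Its centre needs to come to y ≈ 52.5 in front of the blue bay.

Emit:
{"name": "move_arm", "arguments": {
  "steps": [
    {"x": 1.4, "y": -7.51, "z": 0, "wx": 0, "wy": 0, "wz": 0.07, "claw": 15},
    {"x": 1.4, "y": -7.51, "z": 0, "wx": 0, "wy": 0, "wz": 0.07, "claw": 15},
    {"x": 1.4, "y": -7.51, "z": 0, "wx": 0, "wy": 0, "wz": 0.07, "claw": 15},
    {"x": 1.4, "y": -7.51, "z": 0, "wx": 0, "wy": 0, "wz": 0.07, "claw": 15},
    {"x": 1.4, "y": -7.51, "z": 0, "wx": 0, "wy": 0, "wz": 0.07, "claw": 15},
    {"x": 1.4, "y": -7.51, "z": 0, "wx": 0, "wy": 0, "wz": 0.07, "claw": 15},
    {"x": 1.4, "y": -7.51, "z": 0, "wx": 0, "wy": 0, "wz": 0.07, "claw": 15},
    {"x": 1.4, "y": -7.51, "z": 0, "wx": 0, "wy": 0, "wz": 0.07, "claw": 15},
    {"x": 1.4, "y": -7.51, "z": 0, "wx": 0, "wy": 0, "wz": 0.07, "claw": 15},
    {"x": 1.4, "y": -7.51, "z": 0, "wx": 0, "wy": 0, "wz": 0.07, "claw": 15},
    {"x": 1.4, "y": -7.51, "z": 0.8, "wx": 0, "wy": 0, "wz": 0.07, "claw": 15},
    {"x": 1.4, "y": -7.51, "z": 1.5, "wx": 0, "wy": 0, "wz": 0.07, "claw": 15},
    {"x": 1.4, "y": -7.51, "z": 1.97, "wx": 0, "wy": 0, "wz": 0.07, "claw": 15},
    {"x": 1.4, "y": -7.51, "z": 1.97, "wx": 0, "wy": 0, "wz": 0.07, "claw": 15},
    {"x": 1.4, "y": -7.51, "z": 1.97, "wx": 0, "wy": 0, "wz": 0.07, "claw": 15}
  ]
}}

```text
time: 21.4
ee_pos: [0.4299, 0.0534, 0.0191]
eef_rot: [180.0, -0.1, -178.9]
ft_force: [-0.3, 0.9, -1.8]
opening: 0.033
grip_force: 83.5
```

Run:
```python
from h import *
st()
im,p=snap('wrist','w9')
for n,lo,hi in (('b',(108,120,60),(128,255,255)),):
  cs=blobs(mask(im,lo,hi),100)
  for c in cs: print(n,np.round(cen(c)),cv2.contourArea(c),rect(p,c,.037),rect(p,c,.055))
im,p=snap('top','t4')
for c in blobs(mask(im,(108,120,60),(128,255,255),(190,100,300,250)),20): print('top b',np.round(cen(c)),rect(p,c,.037))
a=cv2.imread('pics/top0.png')[115:170,265:350].astype(int);b=cv2.imread('pics/t4.png')[115:170,265:350].astype(int);print('book diff',(abs(a-b).max(2)>40).sum())
go((533,52.5,19,181))
```

```text
21.4 [429.9  53.4  19.1] [ 1.8000e+02 -6.0000e-02 -1.7893e+02] F [-0.3  0.9 -1.8] open 33.0 grip 83.5 q6 -88.8
b [261. 255.] 5183.5 [402.2  52.6  90.2  34.7   0.9] [395.   52.4  76.   29.2   0.9]
top b [228. 192.] [485.5  53.5  35.4  32.4 -89.6]
top b [228. 160.] [578.7  54.5  35.5  23.8 -89.6]
book diff 153
(533, 52.5, 19, 181) -> [-2.569 -0.063  0.017] [0.    0.    0.001]
```

View pics/w9.png

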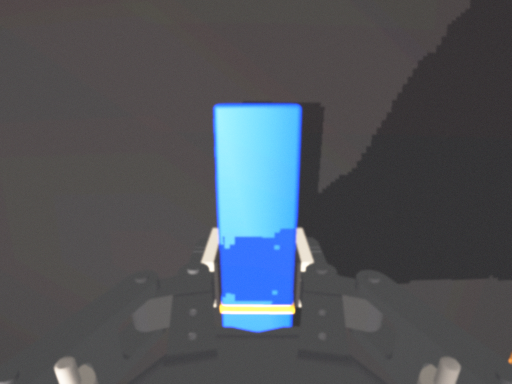

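The case is straight in the jaws (yaw 0.9°) and level with its label (y 53.5 against 54.5). I'll slide it in.

Emit:
{"name": "move_arm", "arguments": {
  "steps": [
    {"x": -0.6, "y": 0, "z": 0, "wx": 0, "wy": 0, "wz": 0, "claw": 15},
    {"x": -1.0, "y": 0, "z": 0, "wx": 0, "wy": 0, "wz": 0, "claw": 15},
    {"x": -1.3, "y": 0, "z": 0, "wx": 0, "wy": 0, "wz": 0, "claw": 15},
    {"x": -1.6, "y": 0, "z": 0, "wx": 0, "wy": 0, "wz": 0, "claw": 15},
    {"x": -1.9, "y": 0, "z": 0, "wx": 0, "wy": 0, "wz": 0, "claw": 15},
    {"x": -2.2, "y": 0, "z": 0, "wx": 0, "wy": 0, "wz": 0, "claw": 15},
    {"x": -2.45, "y": 0, "z": 0, "wx": 0, "wy": 0, "wz": 0, "claw": 15},
    {"x": -2.55, "y": 0, "z": 0, "wx": 0, "wy": 0, "wz": 0, "claw": 15},
    {"x": -2.55, "y": 0, "z": 0, "wx": 0, "wy": 0, "wz": 0, "claw": 15},
    {"x": -2.55, "y": 0, "z": 0.04, "wx": 0, "wy": 0, "wz": 0, "claw": 15},
    {"x": -2.55, "y": 0, "z": 0.04, "wx": 0, "wy": 0, "wz": 0, "claw": 15}
  ]
}}

```text
time: 22.6
ee_pos: [0.5315, 0.0543, 0.0177]
eef_rot: [-180.0, -0.0, -179.0]
ft_force: [-1.0, 0.0, -1.5]
opening: 0.0331
grip_force: 83.5
```

Emit:
{"name": "move_arm", "arguments": {
  "steps": [
    {"x": 0, "y": 0, "z": 0, "wx": 0, "wy": 0, "wz": 0, "claw": 46},
    {"x": 0, "y": 0, "z": 0, "wx": 0, "wy": 0, "wz": 0, "claw": 46},
    {"x": 0, "y": 0, "z": 0, "wx": 0, "wy": 0, "wz": 0, "claw": 46},
    {"x": 0, "y": 0, "z": -0.7, "wx": 0, "wy": 0, "wz": 0, "claw": 46},
    {"x": 0, "y": 0, "z": -1.5, "wx": 0, "wy": 0, "wz": 0, "claw": 46},
    {"x": 1.0, "y": 0, "z": -1.7, "wx": 0, "wy": 0, "wz": 0, "claw": 20},
    {"x": 2.0, "y": 0, "z": -1.7, "wx": 0, "wy": 0, "wz": 0, "claw": 0},
    {"x": 2.7, "y": 0, "z": -1.7, "wx": 0, "wy": 0, "wz": 0, "claw": 0},
    {"x": 2.7, "y": 0, "z": -1.7, "wx": 0, "wy": 0, "wz": 0, "claw": 0},
    {"x": 2.7, "y": 0, "z": -1.7, "wx": 0, "wy": 0, "wz": 0, "claw": 0},
    {"x": 2.7, "y": 0, "z": -1.7, "wx": 0, "wy": 0, "wz": 0, "claw": 0}
  ]
}}

```text
time: 23.7
ee_pos: [0.4249, 0.0524, 0.0861]
eef_rot: [180.0, 0.1, -179.0]
ft_force: [-0.1, 0.3, -0.3]
opening: 0.0
grip_force: 0.0
```

Run:
```python
from h import *
st()
im,p=snap('wrist','w10')
cs=blobs(mask(im,(108,120,60),(128,255,255)),100)
for c in cs: print('b',np.round(cen(c)),cv2.contourArea(c),rect(p,c,.034))
im,p=snap('top','t5')
for c in blobs(mask(im,(108,120,60),(128,255,255),(190,100,300,250)),20): print('top b',np.round(cen(c)),rect(p,c,.034))
go((424,53,20,181))
```

```text
23.7 [424.9  52.4  86.1] [ 1.8000e+02  5.0000e-02 -1.7902e+02] F [-0.1  0.3 -0.3] open 0.0 grip 0.0 q6 -88.9
top b [228. 185.] [504.9  53.9  82.9  35.5   0.6]
top b [228. 160.] [579.   54.7  35.6  23.8 -89.6]
(424, 53, 20, 181) -> [0.017 0.015 1.646] [-0.  0. -0.]
```

View pics/w10.png

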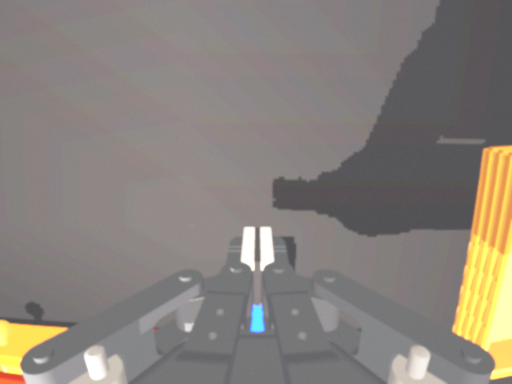

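The case end shows at (257,318), straight behind the jaws, and the top view gives y 53.9 and yaw 0.6°. Now I'll push it in.

Emit:
{"name": "move_arm", "arguments": {
  "steps": [
    {"x": 0, "y": 0.03, "z": 0.9, "wx": 0, "wy": 0, "wz": 0, "claw": 0},
    {"x": 0, "y": 0.03, "z": 1.65, "wx": 0, "wy": 0, "wz": 0, "claw": 0},
    {"x": -0.2, "y": 0.03, "z": 1.65, "wx": 0, "wy": 0, "wz": 0, "claw": 0},
    {"x": -0.4, "y": 0.03, "z": 1.65, "wx": 0, "wy": 0, "wz": 0, "claw": 0},
    {"x": -0.6, "y": 0.03, "z": 1.65, "wx": 0, "wy": 0, "wz": 0, "claw": 0},
    {"x": -0.8, "y": 0.03, "z": 1.65, "wx": 0, "wy": 0, "wz": 0, "claw": 0},
    {"x": -1.0, "y": 0.03, "z": 1.65, "wx": 0, "wy": 0, "wz": 0, "claw": 0},
    {"x": -1.2, "y": 0.03, "z": 1.65, "wx": 0, "wy": 0, "wz": 0, "claw": 0},
    {"x": -1.4, "y": 0.03, "z": 1.65, "wx": 0, "wy": 0, "wz": 0, "claw": 0},
    {"x": -1.6, "y": 0.03, "z": 1.65, "wx": 0, "wy": 0, "wz": 0, "claw": 0},
    {"x": -1.8, "y": 0.03, "z": 1.65, "wx": 0, "wy": 0, "wz": 0, "claw": 0},
    {"x": -2.0, "y": 0.03, "z": 1.65, "wx": 0, "wy": 0, "wz": 0, "claw": 0},
    {"x": -2.2, "y": 0.03, "z": 1.65, "wx": 0, "wy": 0, "wz": 0, "claw": 0},
    {"x": -2.4, "y": 0.03, "z": 1.65, "wx": 0, "wy": 0, "wz": 0, "claw": 0},
    {"x": -2.5, "y": 0.03, "z": 1.65, "wx": 0, "wy": 0, "wz": 0, "claw": 0},
    {"x": -2.5, "y": 0.03, "z": 1.65, "wx": 0, "wy": 0, "wz": 0, "claw": 0},
    {"x": -2.5, "y": 0.03, "z": 1.65, "wx": 0, "wy": 0, "wz": 0, "claw": 0}
  ]
}}

```text
time: 25.5
ee_pos: [0.524, 0.0553, 0.0198]
eef_rot: [-180.0, -0.0, -179.0]
ft_force: [-0.4, 0.5, 0.3]
opening: -0.0
grip_force: 0.0
```

Emit:
{"name": "move_arm", "arguments": {
  "steps": [
    {"x": -0.05, "y": 0, "z": 0, "wx": 0, "wy": 0, "wz": 0, "claw": 0},
    {"x": -0.1, "y": 0, "z": 0, "wx": 0, "wy": 0, "wz": 0, "claw": 0},
    {"x": -0.15, "y": 0, "z": 0, "wx": 0, "wy": 0, "wz": 0, "claw": 0},
    {"x": -0.2, "y": 0, "z": 0, "wx": 0, "wy": 0, "wz": 0, "claw": 0},
    {"x": -0.2, "y": 0, "z": 0, "wx": 0, "wy": 0, "wz": 0, "claw": 0},
    {"x": -0.2, "y": 0, "z": 0, "wx": 0, "wy": 0, "wz": 0, "claw": 0}
  ]
}}

```text
time: 26.1
ee_pos: [0.5321, 0.0555, 0.0199]
eef_rot: [180.0, 0.0, -179.0]
ft_force: [-0.2, -0.1, 0.2]
opening: 0.0004
grip_force: 0.0
```

Emit:
{"name": "move_arm", "arguments": {
  "steps": [
    {"x": -0.03, "y": 0, "z": 0, "wx": 0, "wy": 0, "wz": 0, "claw": 0},
    {"x": -0.06, "y": 0, "z": 0, "wx": 0, "wy": 0, "wz": 0, "claw": 0},
    {"x": -0.09, "y": 0, "z": 0, "wx": 0, "wy": 0, "wz": 0, "claw": 0},
    {"x": -0.12, "y": 0, "z": 0, "wx": 0, "wy": 0, "wz": 0, "claw": 0},
    {"x": -0.12, "y": 0, "z": 0, "wx": 0, "wy": 0, "wz": 0, "claw": 0},
    {"x": -0.12, "y": 0, "z": 0, "wx": 0, "wy": 0, "wz": 0, "claw": 0}
  ]
}}

```text
time: 26.7
ee_pos: [0.5342, 0.0555, 0.0198]
eef_rot: [-180.0, -0.4, -179.0]
ft_force: [-25.5, -1.2, 19.6]
opening: -0.0001
grip_force: 12.6
```

The stop is met at TCP x 534, so the blue case is home. I'll retreat and look.

Emit:
{"name": "move_arm", "arguments": {
  "steps": [
    {"x": 0.6, "y": 0, "z": 0, "wx": 0, "wy": 0, "wz": 0, "claw": 0},
    {"x": 1.5, "y": 0, "z": -0.5, "wx": 0, "wy": 0, "wz": 0, "claw": 0},
    {"x": 2.3, "y": 0, "z": -1.5, "wx": 0, "wy": 0, "wz": 0, "claw": 30},
    {"x": 2.3, "y": 0, "z": -2.5, "wx": 0, "wy": 0, "wz": 0, "claw": 55},
    {"x": 2.3, "y": 0, "z": -3.2, "wx": 0, "wy": 0, "wz": 0, "claw": 55},
    {"x": 2.3, "y": 0, "z": -3.2, "wx": 0, "wy": 0, "wz": 0, "claw": 55},
    {"x": 2.3, "y": 0, "z": -3.2, "wx": 0, "wy": 0, "wz": 0, "claw": 55},
    {"x": 2.3, "y": 0, "z": -3.2, "wx": 0, "wy": 0, "wz": 0, "claw": 55}
  ]
}}

```text
time: 27.5
ee_pos: [0.4445, 0.054, 0.1469]
eef_rot: [-180.0, -0.1, -179.0]
ft_force: [-0.5, -0.1, -0.6]
opening: 0.0547
grip_force: 0.0
```

Run:
```python
from h import *
st()
im,p=snap('wrist','w11')
for c in blobs(mask(im,(108,120,60),(128,255,255)),60): print('b',np.round(cen(c)),cv2.contourArea(c),rect(p,c,.034))
go((455,421,150,187.4))
```

```text
27.5 [444.5  54.  146.9] [-1.8000e+02 -9.0000e-02 -1.7901e+02] F [-0.5 -0.1 -0.6] open 54.7 grip 0.0 q6 -88.8
b [257. 326.] 60.0 [590.8  52.8  39.7  23.5 -89. ]
b [256. 284.] 1100.5 [543.3  53.7  37.   36.6   1. ]
(455, 421, 150, 187.4) -> [-0.422  9.17  -0.083] [ 0.    -0.002 -0.112]
```

View pics/w11.png

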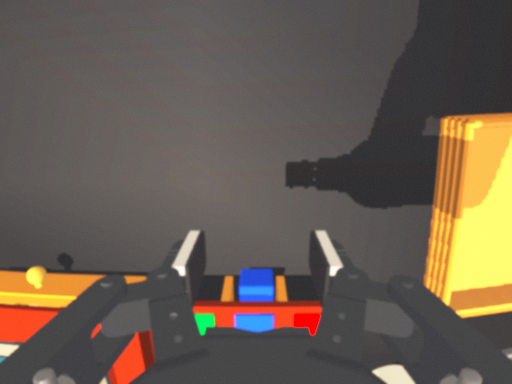

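The blue case end at (256,284) sits under the blue label with about 10 mm sticking out, so it is home. I've used all my picture views and will go by numbers from here. Next is the green case.

Emit:
{"name": "move_arm", "arguments": {
  "steps": [
    {"x": -0.42, "y": 9.17, "z": -0.08, "wx": 0, "wy": 0, "wz": -0.112, "claw": 50},
    {"x": -0.42, "y": 9.17, "z": -0.08, "wx": 0, "wy": 0, "wz": -0.112, "claw": 50},
    {"x": -0.42, "y": 9.17, "z": -0.08, "wx": 0, "wy": 0, "wz": -0.112, "claw": 50},
    {"x": -0.42, "y": 9.17, "z": -0.08, "wx": 0, "wy": 0, "wz": -0.112, "claw": 50},
    {"x": -0.42, "y": 9.17, "z": -0.08, "wx": 0, "wy": 0, "wz": -0.112, "claw": 50},
    {"x": -0.42, "y": 9.17, "z": -0.08, "wx": 0, "wy": 0, "wz": -0.112, "claw": 50},
    {"x": -0.42, "y": 9.17, "z": -0.08, "wx": 0, "wy": 0, "wz": -0.112, "claw": 50},
    {"x": -0.42, "y": 9.17, "z": -0.08, "wx": 0, "wy": 0, "wz": -0.112, "claw": 50},
    {"x": -0.42, "y": 9.17, "z": -0.08, "wx": 0, "wy": 0, "wz": -0.112, "claw": 50},
    {"x": -0.42, "y": 9.17, "z": -0.08, "wx": 0, "wy": 0, "wz": -0.112, "claw": 50},
    {"x": -0.42, "y": 9.17, "z": -0.08, "wx": 0, "wy": 0, "wz": -0.112, "claw": 50},
    {"x": -0.42, "y": 9.17, "z": -0.08, "wx": 0, "wy": 0, "wz": -0.112, "claw": 50}
  ]
}}

```text
time: 28.75
ee_pos: [0.4556, 0.4201, 0.1511]
eef_rot: [-180.0, -0.0, -172.7]
ft_force: [0.4, -0.4, 0.4]
opening: 0.05
grip_force: 0.0
```

Run:
```python
from h import *
st()
im,p=snap('wrist','w12')
cs=blobs(mask(im,(50,100,50),(75,255,255)),200)
for c in cs: print('g',np.round(cen(c)),rect(p,c,.04))
r=rect(p,np.vstack(cs),.04);print(r)
go((455,r[1],22,187.4))
```

```text
28.75 [455.6 420.1 151.1] [-1.7999e+02 -1.0000e-02 -1.7266e+02] F [ 0.4 -0.4  0.4] open 50.0 grip 0.0 q6 -58.0
g [261. 236.] [501.4 428.7  46.5  32.1   7.3]
g [261. 153.] [428.1 419.2  88.   32.4   7.5]
[454.5 422.6 141.2  32.4   7.5]
(455, np.float64(422.6), 22, 187.4) -> [0.008 0.062 3.23 ] [-0.    -0.    -0.001]
```

Emit:
{"name": "move_arm", "arguments": {
  "steps": [
    {"x": 0, "y": 0.06, "z": 1.2, "wx": 0, "wy": 0, "wz": 0, "claw": 50},
    {"x": 0, "y": 0.06, "z": 1.8, "wx": 0, "wy": 0, "wz": 0, "claw": 50},
    {"x": 0, "y": 0.06, "z": 2.5, "wx": 0, "wy": 0, "wz": 0, "claw": 50},
    {"x": 0, "y": 0.06, "z": 3.22, "wx": 0, "wy": 0, "wz": 0, "claw": 50},
    {"x": 0, "y": 0.06, "z": 3.22, "wx": 0, "wy": 0, "wz": 0, "claw": 50},
    {"x": 0, "y": 0.06, "z": 3.22, "wx": 0, "wy": 0, "wz": 0, "claw": 15},
    {"x": 0, "y": 0.06, "z": 3.22, "wx": 0, "wy": 0, "wz": 0, "claw": 15},
    {"x": 0, "y": 0.06, "z": 3.22, "wx": 0, "wy": 0, "wz": 0, "claw": 15},
    {"x": 0, "y": 0.06, "z": 3.22, "wx": 0, "wy": 0, "wz": 0, "claw": 15},
    {"x": 0, "y": 0.06, "z": 3.22, "wx": 0, "wy": 0, "wz": 0, "claw": 15},
    {"x": 0, "y": 0.06, "z": 2.8, "wx": 0, "wy": 0, "wz": 0, "claw": 15},
    {"x": 0, "y": 0.06, "z": 2.0, "wx": 0, "wy": 0, "wz": 0, "claw": 15},
    {"x": 0, "y": 0.06, "z": 1.3, "wx": 0, "wy": 0, "wz": 0, "claw": 15},
    {"x": 0, "y": 0.06, "z": 1.3, "wx": 0, "wy": 0, "wz": 0, "claw": 15},
    {"x": 0, "y": 0.06, "z": 1.3, "wx": 0, "wy": 0, "wz": 0, "claw": 15}
  ],
  "force": 80
}}

```text
time: 30.3
ee_pos: [0.4551, 0.4235, 0.1001]
eef_rot: [180.0, 0.1, -172.6]
ft_force: [-0.4, -1.1, -2.4]
opening: 0.0325
grip_force: 79.8
```

Run:
```python
from h import *
st()
go((430,-2.8,98,181),(430,-2.8,19,181))
```

```text
30.3 [455.1 423.5 100.1] [ 1.7996e+02  7.0000e-02 -1.7260e+02] F [-0.4 -1.1 -2.4] open 32.5 grip 79.8 q6 -57.8
(430, -2.8, 98, 181) -> [  1.996 -10.488   0.042] [0.001 0.001 0.112]
(430, -2.8, 19, 181) -> [  1.998 -10.489   2.017] [0.001 0.001 0.112]
```

Emit:
{"name": "move_arm", "arguments": {
  "steps": [
    {"x": 2.0, "y": -10.49, "z": 0, "wx": 0, "wy": 0, "wz": 0.112, "claw": 15},
    {"x": 2.0, "y": -10.49, "z": 0, "wx": 0, "wy": 0, "wz": 0.112, "claw": 15},
    {"x": 2.0, "y": -10.49, "z": 0, "wx": 0, "wy": 0, "wz": 0.112, "claw": 15},
    {"x": 2.0, "y": -10.49, "z": 0, "wx": 0, "wy": 0, "wz": 0.112, "claw": 15},
    {"x": 2.0, "y": -10.49, "z": 0, "wx": 0, "wy": 0, "wz": 0.112, "claw": 15},
    {"x": 2.0, "y": -10.49, "z": 0, "wx": 0, "wy": 0, "wz": 0.112, "claw": 15},
    {"x": 2.0, "y": -10.49, "z": 0, "wx": 0, "wy": 0, "wz": 0.112, "claw": 15},
    {"x": 2.0, "y": -10.49, "z": 0, "wx": 0, "wy": 0, "wz": 0.112, "claw": 15},
    {"x": 2.0, "y": -10.49, "z": 0, "wx": 0, "wy": 0, "wz": 0.112, "claw": 15},
    {"x": 2.0, "y": -10.49, "z": 0, "wx": 0, "wy": 0, "wz": 0.112, "claw": 15},
    {"x": 2.0, "y": -10.49, "z": 0, "wx": 0, "wy": 0, "wz": 0.112, "claw": 15},
    {"x": 2.0, "y": -10.49, "z": 0, "wx": 0, "wy": 0, "wz": 0.112, "claw": 15},
    {"x": 2.0, "y": -10.49, "z": 0.8, "wx": 0, "wy": 0, "wz": 0.112, "claw": 15},
    {"x": 2.0, "y": -10.49, "z": 1.5, "wx": 0, "wy": 0, "wz": 0.112, "claw": 15},
    {"x": 2.0, "y": -10.49, "z": 1.99, "wx": 0, "wy": 0, "wz": 0.112, "claw": 15},
    {"x": 2.0, "y": -10.49, "z": 1.99, "wx": 0, "wy": 0, "wz": 0.112, "claw": 15},
    {"x": 2.0, "y": -10.49, "z": 1.99, "wx": 0, "wy": 0, "wz": 0.112, "claw": 15}
  ]
}}

```text
time: 32.0
ee_pos: [0.4296, -0.0021, 0.0191]
eef_rot: [180.0, -0.1, -178.9]
ft_force: [1.1, -0.1, -0.4]
opening: 0.0329
grip_force: 84.4
```

Run:
```python
from h import *
st()
im,p=snap('wrist','w13')
for c in blobs(mask(im,(50,100,50),(75,255,255)),100): print('g',np.round(cen(c)),cv2.contourArea(c),rect(p,c,.037))
im,p=snap('top','t6')
for c in blobs(mask(im,(50,100,50),(75,255,255),(190,100,300,250)),15): print('top g',np.round(cen(c)),rect(p,c,.037))
go((532,-2.8,19,181))
```

```text
32.0 [429.6  -2.1  19.1] [ 1.7999e+02 -6.0000e-02 -1.7892e+02] F [ 1.1 -0.1 -0.4] open 32.9 grip 84.4 q6 -96.2
g [257. 321.] 1146.0 [458.5  -2.   34.8  11.5 -88.9]
g [257. 198.] 16432.5 [401.7  -3.1  90.7  34.7   0.9]
top g [247. 192.] [ 4.845e+02 -1.000e+00  3.540e+01  3.240e+01  4.000e-01]
top g [248. 160.] [579.2  -3.2  32.6  23.8 -89.5]
(532, -2.8, 19, 181) -> [-2.553 -0.056  0.018] [-0.     0.     0.001]
```

Emit:
{"name": "move_arm", "arguments": {
  "steps": [
    {"x": -0.6, "y": -0.05, "z": 0, "wx": 0, "wy": 0, "wz": 0, "claw": 15},
    {"x": -1.0, "y": -0.05, "z": 0, "wx": 0, "wy": 0, "wz": 0, "claw": 15},
    {"x": -1.3, "y": -0.05, "z": 0, "wx": 0, "wy": 0, "wz": 0, "claw": 15},
    {"x": -1.6, "y": -0.05, "z": 0, "wx": 0, "wy": 0, "wz": 0, "claw": 15},
    {"x": -1.9, "y": -0.05, "z": 0, "wx": 0, "wy": 0, "wz": 0, "claw": 15},
    {"x": -2.2, "y": -0.05, "z": 0, "wx": 0, "wy": 0, "wz": 0, "claw": 15},
    {"x": -2.45, "y": -0.05, "z": 0, "wx": 0, "wy": 0, "wz": 0, "claw": 15},
    {"x": -2.55, "y": -0.05, "z": 0, "wx": 0, "wy": 0, "wz": 0, "claw": 15},
    {"x": -2.55, "y": -0.05, "z": 0, "wx": 0, "wy": 0, "wz": 0, "claw": 15},
    {"x": -2.55, "y": -0.05, "z": 0.04, "wx": 0, "wy": 0, "wz": 0, "claw": 15},
    {"x": -2.55, "y": -0.05, "z": 0.04, "wx": 0, "wy": 0, "wz": 0, "claw": 15}
  ]
}}

```text
time: 33.2
ee_pos: [0.5313, -0.0032, 0.0177]
eef_rot: [180.0, -0.0, -179.0]
ft_force: [-1.2, -0.4, -2.3]
opening: 0.0324
grip_force: 84.4
```

Emit:
{"name": "move_arm", "arguments": {
  "steps": [
    {"x": 0, "y": 0, "z": 0, "wx": 0, "wy": 0, "wz": 0, "claw": 46},
    {"x": 0, "y": 0, "z": 0, "wx": 0, "wy": 0, "wz": 0, "claw": 46},
    {"x": 0, "y": 0, "z": 0, "wx": 0, "wy": 0, "wz": 0, "claw": 46},
    {"x": 0, "y": 0, "z": -0.7, "wx": 0, "wy": 0, "wz": 0, "claw": 46},
    {"x": 0, "y": 0, "z": -1.5, "wx": 0, "wy": 0, "wz": 0, "claw": 46},
    {"x": 1.0, "y": 0, "z": -1.7, "wx": 0, "wy": 0, "wz": 0, "claw": 20},
    {"x": 2.0, "y": 0, "z": -1.7, "wx": 0, "wy": 0, "wz": 0, "claw": 0},
    {"x": 2.7, "y": 0, "z": -1.7, "wx": 0, "wy": 0, "wz": 0, "claw": 0},
    {"x": 2.7, "y": 0, "z": -1.7, "wx": 0, "wy": 0, "wz": 0, "claw": 0},
    {"x": 2.7, "y": 0, "z": -1.7, "wx": 0, "wy": 0, "wz": 0, "claw": 0},
    {"x": 2.7, "y": 0, "z": -1.7, "wx": 0, "wy": 0, "wz": 0, "claw": 0}
  ]
}}

```text
time: 34.3
ee_pos: [0.4246, -0.0052, 0.0861]
eef_rot: [-180.0, 0.1, -179.0]
ft_force: [-0.9, -1.4, 0.5]
opening: 0.0001
grip_force: 0.0
```

Run:
```python
from h import *
st()
im,p=snap('top','t7')
for c in blobs(mask(im,(50,100,50),(75,255,255),(190,100,300,250)),15): print('top g',np.round(cen(c)),rect(p,c,.034))
go((424,-3,20,181))
```

```text
34.3 [424.6  -5.2  86.1] [-1.7999e+02  5.0000e-02 -1.7902e+02] F [-0.9 -1.4  0.5] open 0.1 grip 0.0 q6 -96.6
top g [248. 185.] [ 5.038e+02 -3.700e+00  8.580e+01  3.260e+01  4.000e-01]
top g [248. 160.] [579.5  -3.1  32.6  23.8 -89.5]
(424, -3, 20, 181) -> [0.014 0.054 1.649] [-0.  0. -0.]
```

Emit:
{"name": "move_arm", "arguments": {
  "steps": [
    {"x": 0, "y": 0.04, "z": 0.9, "wx": 0, "wy": 0, "wz": 0, "claw": 0},
    {"x": 0, "y": 0.04, "z": 1.65, "wx": 0, "wy": 0, "wz": 0, "claw": 0},
    {"x": -0.2, "y": 0.04, "z": 1.65, "wx": 0, "wy": 0, "wz": 0, "claw": 0},
    {"x": -0.4, "y": 0.04, "z": 1.65, "wx": 0, "wy": 0, "wz": 0, "claw": 0},
    {"x": -0.6, "y": 0.04, "z": 1.65, "wx": 0, "wy": 0, "wz": 0, "claw": 0},
    {"x": -0.8, "y": 0.04, "z": 1.65, "wx": 0, "wy": 0, "wz": 0, "claw": 0},
    {"x": -1.0, "y": 0.04, "z": 1.65, "wx": 0, "wy": 0, "wz": 0, "claw": 0},
    {"x": -1.2, "y": 0.04, "z": 1.65, "wx": 0, "wy": 0, "wz": 0, "claw": 0},
    {"x": -1.4, "y": 0.04, "z": 1.65, "wx": 0, "wy": 0, "wz": 0, "claw": 0},
    {"x": -1.6, "y": 0.04, "z": 1.65, "wx": 0, "wy": 0, "wz": 0, "claw": 0},
    {"x": -1.8, "y": 0.04, "z": 1.65, "wx": 0, "wy": 0, "wz": 0, "claw": 0},
    {"x": -2.0, "y": 0.04, "z": 1.65, "wx": 0, "wy": 0, "wz": 0, "claw": 0},
    {"x": -2.2, "y": 0.04, "z": 1.65, "wx": 0, "wy": 0, "wz": 0, "claw": 0},
    {"x": -2.4, "y": 0.04, "z": 1.65, "wx": 0, "wy": 0, "wz": 0, "claw": 0},
    {"x": -2.55, "y": 0.04, "z": 1.65, "wx": 0, "wy": 0, "wz": 0, "claw": 0},
    {"x": -2.65, "y": 0.04, "z": 1.65, "wx": 0, "wy": 0, "wz": 0, "claw": 0},
    {"x": -2.7, "y": 0.04, "z": 1.65, "wx": 0, "wy": 0, "wz": 0, "claw": 0},
    {"x": -2.7, "y": 0.04, "z": 1.65, "wx": 0, "wy": 0, "wz": 0, "claw": 0},
    {"x": -2.7, "y": 0.04, "z": 1.65, "wx": 0, "wy": 0, "wz": 0, "claw": 0}
  ]
}}

```text
time: 36.25
ee_pos: [0.5317, -0.0017, 0.0199]
eef_rot: [-180.0, 0.0, -179.0]
ft_force: [0.2, -0.6, -0.8]
opening: -0.0002
grip_force: 0.0
```

Emit:
{"name": "move_arm", "arguments": {
  "steps": [
    {"x": -0.03, "y": 0, "z": 0, "wx": 0, "wy": 0, "wz": 0, "claw": 0},
    {"x": -0.06, "y": 0, "z": 0, "wx": 0, "wy": 0, "wz": 0, "claw": 0},
    {"x": -0.09, "y": 0, "z": 0, "wx": 0, "wy": 0, "wz": 0, "claw": 0},
    {"x": -0.12, "y": 0, "z": 0, "wx": 0, "wy": 0, "wz": 0, "claw": 0},
    {"x": -0.12, "y": 0, "z": 0, "wx": 0, "wy": 0, "wz": 0, "claw": 0},
    {"x": -0.12, "y": 0, "z": 0, "wx": 0, "wy": 0, "wz": 0, "claw": 0}
  ]
}}

```text
time: 36.85
ee_pos: [0.5351, -0.0016, 0.0198]
eef_rot: [180.0, -0.2, -179.0]
ft_force: [-14.8, -0.1, 10.0]
opening: 0.0004
grip_force: 7.1
```

Green is home too, with the stop at about 535. I'll retreat and check how far the drawer is shut.

Emit:
{"name": "move_arm", "arguments": {
  "steps": [
    {"x": 0.6, "y": 0, "z": 0, "wx": 0, "wy": 0, "wz": 0, "claw": 0},
    {"x": 1.5, "y": 0, "z": -0.5, "wx": 0, "wy": 0, "wz": 0, "claw": 0},
    {"x": 2.3, "y": -1, "z": -1.5, "wx": 0, "wy": 0, "wz": 0, "claw": 0},
    {"x": 2.3, "y": -2, "z": -2.2, "wx": 0, "wy": 0, "wz": 0, "claw": 0},
    {"x": 2.3, "y": -2, "z": -2.5, "wx": 0, "wy": 0, "wz": 0, "claw": 0},
    {"x": 2.3, "y": -2, "z": -2.5, "wx": 0, "wy": 0, "wz": 0, "claw": 0},
    {"x": 2.3, "y": -2, "z": -2.5, "wx": 0, "wy": 0, "wz": 0, "claw": 0},
    {"x": 2.3, "y": -2, "z": -2.5, "wx": 0, "wy": 0, "wz": 0, "claw": 0}
  ]
}}

```text
time: 37.65
ee_pos: [0.4456, -0.0825, 0.1189]
eef_rot: [180.0, -0.1, -179.0]
ft_force: [0.1, -0.0, -0.8]
opening: -0.0002
grip_force: 0.0
```

Run:
```python
from h import *
st()
im,p=snap('wrist','w14')
for y in (-195,-150,-30,-20,20):
    for x in (548,552,556,560): print(y,x,np.round(proj(p,[(x/1000,y/1000,.046)])[0]),end=' ')
    print()
for y in (-195,-20,25):
    u=int(proj(p,[(.556,y/1000,.046)])[0][0]); print(y,u,[(v,*[int(k) for k in im[v,u]]) for v in range(255,325,2)] if 0<=u<512 else '')
for n,lo,hi in (('g',(50,100,50),(75,255,255)),('b',(108,120,60),(128,255,255))):
    for c in blobs(mask(im,lo,hi),60): print(n,np.round(cen(c)),rect(p,c,.034))
```

```text
37.65 [445.6 -82.5 118.9] [ 1.7997e+02 -9.0000e-02 -1.7897e+02] F [ 0.1 -0.  -0.8] open -0.2 grip 0.0 q6 -106.1
-195 548 [126. 312.] -195 552 [127. 315.] -195 556 [127. 319.] -195 560 [128. 323.] 
-150 548 [177. 314.] -150 552 [177. 317.] -150 556 [178. 321.] -150 560 [178. 325.] 
-30 548 [316. 316.] -30 552 [316. 320.] -30 556 [316. 323.] -30 560 [315. 327.] 
-20 548 [328. 316.] -20 552 [327. 320.] -20 556 [327. 323.] -20 560 [326. 327.] 
20 548 [373. 315.] 20 552 [372. 319.] 20 556 [372. 323.] 20 560 [371. 326.] 
-195 127 [(255, 139, 133, 131), (257, 139, 134, 131), (259, 141, 135, 133), (261, 140, 133, 131), (263, 140, 134, 131), (265, 141, 133, 133), (267, 139, 133, 129), (269, 140, 132, 130), (271, 138, 132, 126), (273, 137, 131, 125), (275, 135, 129, 128), (277, 135, 128, 125), (279, 135, 128, 126), (281, 137, 129, 129), (283, 135, 129, 127), (285, 133, 128, 124), (287, 101, 97, 97), (289, 76, 75, 77), (291, 147, 102, 80), (293, 255, 203, 87), (295, 255, 216, 81), (297, 252, 188, 97), (299, 154, 126, 111), (301, 110, 111, 111), (303, 108, 108, 110), (305, 110, 110, 111), (307, 
[... 1206 characters left out ...]
07, 102, 102), (277, 106, 102, 103), (279, 105, 103, 102), (281, 106, 102, 109), (283, 92, 109, 218), (285, 67, 122, 254), (287, 68, 133, 255), (289, 64, 137, 255), (291, 78, 138, 255), (293, 102, 119, 209), (295, 108, 110, 113), (297, 108, 109, 110), (299, 110, 110, 111), (301, 109, 110, 111), (303, 109, 110, 110), (305, 108, 109, 111), (307, 108, 109, 109), (309, 110, 111, 112), (311, 110, 108, 110), (313, 108, 108, 108), (315, 110, 110, 112), (317, 110, 109, 111), (319, 117, 116, 117), (321, 122, 122, 125), (323, 124, 123, 125)]
g [345. 316.] [5.597e+02 1.000e-01 2.080e+01 9.300e+00 5.220e+01]
g [ 74. 103.] [ 376.1 -223.    57.6   37.9   -6.3]
b [396. 292.] [534.8  49.   58.4  21.6  59.4]
```

The jaws hide the panel in this view. The earlier push may have been stopped by the knuckles meeting the housing, so I'll push on the knob, which stands 22 mm out and keeps the gripper clear.

Run:
```python
from h import *
im,p=snap('top','t8')
for c in blobs(mask(im,(12,110,90),(32,255,255),(290,165,325,185)),3): print(np.round(cen(c),1),rect(p,c,.026))
go((455,-173,100,181),(455,-173,25,181),(515,-173,25,181))
```

```text
[302.7 169.8] [ 548.8 -181.2  102.    24.   -89.5]
(455, -173, 100, 181) -> [-0.193 -2.268  0.471] [ 0.001 -0.002  0.001]
(455, -173, 25, 181) -> [-0.196 -2.269  2.346] [ 0.001 -0.002  0.001]
(515, -173, 25, 181) -> [-1.696 -2.296  2.343] [ 0.001 -0.002  0.001]
```

Emit:
{"name": "move_arm", "arguments": {
  "steps": [
    {"x": -0.2, "y": -1.2, "z": 0.4, "wx": 0, "wy": 0, "wz": 0, "claw": 0},
    {"x": -0.2, "y": -2.27, "z": 0.4, "wx": 0, "wy": 0, "wz": 0, "claw": 0},
    {"x": -0.2, "y": -2.27, "z": 1.4, "wx": 0, "wy": 0, "wz": 0, "claw": 0},
    {"x": -0.2, "y": -2.27, "z": 2.34, "wx": 0, "wy": 0, "wz": 0, "claw": 0},
    {"x": -0.7, "y": -2.28, "z": 2.34, "wx": 0, "wy": 0, "wz": 0, "claw": 0},
    {"x": -1.2, "y": -2.29, "z": 2.34, "wx": 0, "wy": 0, "wz": 0, "claw": 0},
    {"x": -1.6, "y": -2.3, "z": 2.34, "wx": 0, "wy": 0, "wz": 0, "claw": 0},
    {"x": -1.7, "y": -2.3, "z": 2.34, "wx": 0, "wy": 0, "wz": 0, "claw": 0},
    {"x": -1.75, "y": -2.3, "z": 2.34, "wx": 0, "wy": 0, "wz": 0, "claw": 0},
    {"x": -1.8, "y": -2.3, "z": 2.34, "wx": 0, "wy": 0, "wz": 0, "claw": 0},
    {"x": -1.85, "y": -2.3, "z": 2.34, "wx": 0, "wy": 0, "wz": 0, "claw": 0},
    {"x": -1.85, "y": -2.3, "z": 2.34, "wx": 0, "wy": 0, "wz": 0, "claw": 0}
  ]
}}

```text
time: 38.95
ee_pos: [0.5214, -0.1739, 0.0264]
eef_rot: [-180.0, 0.0, -179.0]
ft_force: [-0.0, -0.6, -1.2]
opening: 0.0001
grip_force: 0.0
```

Emit:
{"name": "move_arm", "arguments": {
  "steps": [
    {"x": -0.03, "y": 0, "z": 0, "wx": 0, "wy": 0, "wz": 0, "claw": 0},
    {"x": -0.06, "y": 0, "z": 0, "wx": 0, "wy": 0, "wz": 0, "claw": 0},
    {"x": -0.09, "y": 0, "z": 0, "wx": 0, "wy": 0, "wz": 0, "claw": 0},
    {"x": -0.12, "y": 0, "z": 0, "wx": 0, "wy": 0, "wz": 0, "claw": 0},
    {"x": -0.12, "y": 0, "z": 0, "wx": 0, "wy": 0, "wz": 0, "claw": 0}
  ]
}}

```text
time: 39.45
ee_pos: [0.5262, -0.1738, 0.0262]
eef_rot: [180.0, -0.0, -179.0]
ft_force: [-2.6, -0.2, 1.3]
opening: 0.0001
grip_force: 1.5
```

Emit:
{"name": "move_arm", "arguments": {
  "steps": [
    {"x": -0.03, "y": 0, "z": 0, "wx": 0, "wy": 0, "wz": 0, "claw": 0},
    {"x": -0.06, "y": 0, "z": 0, "wx": 0, "wy": 0, "wz": 0, "claw": 0},
    {"x": -0.06, "y": 0, "z": 0, "wx": 0, "wy": 0, "wz": 0, "claw": 0},
    {"x": -0.06, "y": 0, "z": 0, "wx": 0, "wy": 0, "wz": 0, "claw": 0}
  ]
}}

```text
time: 39.85
ee_pos: [0.5267, -0.1738, 0.0261]
eef_rot: [179.9, -0.3, -179.0]
ft_force: [-20.5, -1.1, 11.4]
opening: 0.0
grip_force: 10.2
```

The stop is at TCP x 526.3, exactly where a fully shut drawer should put it. I'll retreat clear and do a last check.

Emit:
{"name": "move_arm", "arguments": {
  "steps": [
    {"x": 0.6, "y": 0, "z": 0, "wx": 0, "wy": 0, "wz": 0, "claw": 0},
    {"x": 1.5, "y": 0, "z": -0.6, "wx": 0, "wy": 0, "wz": 0, "claw": 0},
    {"x": 2.3, "y": 0, "z": -1.5, "wx": 0, "wy": 0, "wz": 0, "claw": 20},
    {"x": 2.5, "y": 0, "z": -2.7, "wx": 0, "wy": 0, "wz": 0, "claw": 20},
    {"x": 2.5, "y": 0, "z": -3.9, "wx": 0, "wy": 0, "wz": 0, "claw": 20},
    {"x": 3, "y": 1.2, "z": -4.5, "wx": 0, "wy": 0, "wz": 0, "claw": 20},
    {"x": 3, "y": 2.4, "z": -4.5, "wx": 0, "wy": 0, "wz": 0, "claw": 20},
    {"x": 3, "y": 3.6, "z": -4.5, "wx": 0, "wy": 0, "wz": 0, "claw": 20},
    {"x": 3, "y": 4.8, "z": -4.5, "wx": 0, "wy": 0, "wz": 0, "claw": 20},
    {"x": 3, "y": 6.0, "z": -4.5, "wx": 0, "wy": 0, "wz": 0, "claw": 20},
    {"x": 3, "y": 7.2, "z": -4.5, "wx": 0, "wy": 0, "wz": 0, "claw": 20},
    {"x": 3, "y": 8.4, "z": -4.5, "wx": 0, "wy": 0, "wz": 0, "claw": 20},
    {"x": 3, "y": 9.6, "z": -4.5, "wx": 0, "wy": 0, "wz": 0, "claw": 20},
    {"x": 3, "y": 10.5, "z": -4.5, "wx": 0, "wy": 0, "wz": 0, "claw": 20},
    {"x": 3, "y": 10.5, "z": -4.5, "wx": 0, "wy": 0, "wz": 0, "claw": 20},
    {"x": 3, "y": 10.5, "z": -4.5, "wx": 0, "wy": 0, "wz": 0, "claw": 20}
  ]
}}

```text
time: 41.45
ee_pos: [0.4013, 0.2445, 0.2061]
eef_rot: [-180.0, -0.0, -178.9]
ft_force: [-0.0, 0.1, 0.0]
opening: 0.0201
grip_force: 0.0
```

Run:
```python
from h import *
st()
im,p=snap('top','t9');tins(im,p,(180,110,420,300))
for n,lo,hi in (('g',(50,100,50),(75,255,255)),('b',(108,120,60),(128,255,255))):
    for c in blobs(mask(im,lo,hi,(80,100,300,245)),5): print(n,np.round(cen(c)),cv2.contourArea(c),rect(p,c,.034))
print(ray(p,[(305,169)],.046)*1000,[(v,*[int(k) for k in im[v,280]]) for v in range(163,172)])
a=cv2.imread('pics/top0.png').astype(int);b=im[:,:,::-1].astype(int);d=(abs(a-b).max(2)>60).astype(np.uint8)
for c in blobs(d,15): print('changed',cv2.boundingRect(c))
```

```text
41.45 [401.3 244.5 206.1] [-1.7999e+02 -1.0000e-02 -1.7892e+02] F [-0.   0.1  0. ] open 20.1 grip 0.0 q6 -64.2
g [248. 170.] 33.0 [551.2  -3.4  32.6   8.9 -89.5]
g [248. 160.] 79.0 [579.5  -3.1  32.6  23.8 -89.5]
g [179. 110.] 35.0 [728.4 206.4  55.4  11.5  60.5]
g [156. 109.] 45.5 [735.1 276.   51.   45.4 -89.7]
b [228. 170.] 36.0 [550.7  54.4  35.6   8.9 -89.6]
b [228. 160.] 85.0 [579.   54.7  35.6  23.8 -89.6]
[[ 553.10971906 -172.49625844   46.        ]] [(163, 131, 59, 49), (164, 133, 61, 53), (165, 135, 60, 53), (166, 129, 64, 50), (167, 101, 59, 34), (168, 62, 40, 26), (169, 35, 33, 34), (170, 55, 49, 48), (171, 54, 47, 46)]
changed (156, 375, 17, 4)
changed (284, 365, 11, 19)
changed (125, 358, 54, 16)
changed (132, 353, 44, 4)
changed (280, 350, 8, 13)
changed (108, 272, 79, 81)
changed (0, 264, 83, 120)
changed (91, 232, 42, 20)
changed (108, 231, 47, 48)
changed (81, 231, 23, 60)
changed (84, 220, 10, 14)
changed (365, 207, 15, 17)
changed (207, 203, 11, 15)
changed (91, 175, 76, 56)
changed (369, 174, 10, 15)
changed (242, 168, 12, 4)
changed (222, 168, 13, 4)
changed (269, 166, 74, 43)
```

```bash
python3 -c "
from workcell import bot
print(bot.hand_in())"
```

```text
the job is handed in; nothing more can be done
None
```

I handed the job in with all three brass tins in the shut drawer and the blue and green cases home in their own bays (there was no red case); the final top view showed nothing else on the desk moved, and the hand-in call returned no verdict.

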